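Lean a plate in the jig and latch the jaw on it

TASK

Take the taller aluminium plate out of the wooden rack and stand it, long side upright, in the clamping jig, its lower edge down in the gap at the foot of the sloping backrest, leaning flat against the backrest and centred on it, and let go. Then hook the latch's loop over and behind the hook on the sliding jaw, and push the latch lever right down past its toggle point, so that it stays shut and the jaw pinches the plate. Do not disturb the other things on the bench.

Things in the scene. Friction and masses are not known exactly. Their poses are not given: they have to be found in the camera images.
- jig: clamping jig fixed to the bench; origin on the bench; mm below are in its frame. Grey base 205 (x) by 188 (y -110 to 78), top z=12. Plate lane x -95 to -15, latch lane x=55. The base ends short of the loop's tab: below the tab is the bench.
- seat (a point): middle of the foot of the backrest's front face (jig x=-55, y=19, z=12), axes like the jig's. The steel backrest, 80 mm wide, rises from here leaning 20 deg from vertical towards -y, to z=66. The plate's lower edge goes here, between backrest and jaw.
- jaw (a joint): m. Sliding jaw: grey beam 165 mm long across the jig with a round clamping bar (10 mm diameter, axis z=28, y=36 when open) facing the backrest. 0 = open, grows as it slides to jig -y, up to 0.014; about 0.009 to 0.0115 when pinching the plate. A weak spring (1.5 N) holds it open; the latch moves it.
- throat (a point): on the jaw: where the loop's bar lies when hooked (jig x=55, y=69 with jaw open, z=46); axes like the jig's. The hook, 12 mm wide (x), opens to +y: post face at y=-3.5 mm from here, above it a lip from z=+6 to +12 overhanging to y=+3.5, below a ledge, top z=-6, reaching y=+6.5. The bar goes down outside (+y of) the lip, then back to -y under it.
- pivot (a point): axis of the latch lever (jig x=55, y=-30, z=46), parallel to the jig's x; axes like the jig's.
- lever (a joint): rad. Latch lever: 0 = shut on its stop, handle along jig -y; grows as it opens, handle rising (1.57: straight up), then leaning to +y, up to 2.15. At value q the loop's hinge is at y=-26*cos(q-0.157), z=26*sin(q-0.157) mm from the pivot. Toggle point at about 0.16. Stays where left (friction 0.1 N m); pulling the loop also swings it.
- grip (a point): middle of the lever's black handle grip, 84 mm from the pivot; the grip is 66 mm long (51 to 117 mm from the pivot), 20 mm wide, 14 mm thick. Local -y runs out along the handle, local z is its upper side when shut.
- loop (a joint): rad. Angle of the loop on the lever: the loop's direction (hinge to bar) points (loop - lever) above the jig's +y. It stays where left (friction 0.09 N m).
- bar (a point): middle of the loop's cross-bar: steel, 7 mm diameter, 36 mm long across (jig x), between the loop's two side rods. It lies 111.3 mm from the loop's hinge; the loop stretches on a stiff spring (12 N per mm), up to 10 mm. Local y = loop direction, z = its upper side.
- tab (a point): point in the finger tab beyond the bar, to take the loop by: steel, 12 mm wide (jig x), 7 mm thick, 40 mm long, rising 25 deg from the loop's plane. The point is 22.7 mm past the bar along the loop direction and 10.6 mm above the loop's plane; the tab reaches 17 mm past it.
- plate_mid (a point): centre of the aluminium plate to be clamped: 80 mm wide (its x), 8 mm thick (its y), 110 mm tall (its z), about 0.2 kg. Starts upright in a slot of the rack, its foot 8 mm above the bench. Home in the jig, its centre is at jig x=-55, y=4, z=65.
- rack: wooden rack 100 (x) by 124 (y) by 32 mm high, fixed; two slots along its x, 11 mm wide, 24 mm deep, at y=-36 and y=+36. Origin at the centre of its underside.
- offcut: small aluminium offcut, 50 wide x 8 thick x 60 mm tall, standing in the rack's other slot; origin at the centre of its underside
- stub: upright steel round stub, 24 mm diameter, 35 mm tall; origin at the centre of its underside
- can: upright grey can, 60 mm diameter, 160 mm tall; origin at the centre of its underside
- roll: paper-coloured tape roll lying flat, 90 mm outer diameter, 25 mm high; origin at the centre of its underside
- wrench: steel wrench lying flat, 180 mm long; origin under its middle
- block: wooden block 90 x 45 x 35 mm; origin at the centre of its underside
- square: steel try square lying flat, stock 100 x 20 mm, blade reaching 90 mm sideways; origin under the middle of the stock
- plate: the same plate as a whole; origin at the centre of its lower edge face, axes as for its centre.
Mind the look-alikes: they are no part of the job. What is shaped like the plate but red or turquoise is not meant.

How it is judged:
By the outcome, as a careful person would: the job done as asked, in the order asked, and still so for the second after the job is handed in, with the robot touching nothing.
It also fails if it takes over 62 s, if anything falls off the work surface, if the arm or the gripper's body presses on something with over 40 N, if the wrist force passes 120 N, or if a joint passes its speed limit or range.

ROBOT

A 6-joint arm with a two-finger parallel gripper is mounted at the origin on the work surface. World frame = base frame: x ahead of the robot, y to its left, z up, the work surface at z = 0. Lengths are in m, angles in rad, forces in N, time in s.
With the tool pointing down it reaches from about 0.225 to 0.875 m from the base axis. Payload 3.4 kg.
Tool frame: the origin (TCP) lies at the very end of the fingers, on their centre line; the grasp point (between the pads) lies 19 mm behind it; z points along the fingers, y is the direction in which the jaws open and shut (so a half turn about z gives the same grasp; the last joint's range is limited). The gripper opens to 85 mm and grips with 20 to 120 N. Pads are 22 mm wide; open, the fingers measure 114 mm over their backs; the gripper's body (76 mm by 85 mm) begins 54 mm behind the grasp point. The pads swing forward as they close: fully open they stand 13 mm farther back than shut.
Start: joints at [-1.236, 0.276, 1.505, -0, 1.361, -0.121], TCP at [0.253, -0.516, 0.231] pointing down, gripper open.
Joint ranges: [-2.89, 2.89], [-0.75, 2.08], [0.22, 2.7], [-1.18, 4.32], [0.11, 2.71], [-2.7, 2.7]. Speed limits (rad/s): [2.57, 2.57, 3.14, 3.14, 3.14, 3.14].

INTERFACE

Orientations are given as a unit quaternion [w, x, y, z].
In Python, from rig import get_state, get_image, camera_model, sign_off gives the robot as it stands. The module is installed in compiled form; this text tells all that it offers.
- The arm moves only by the tool drive_tool, never from a script. Its argument "motion" is text: rows parted by semicolons, each of 7 numbers parted by spaces: the turn, a rotation vector about the tool's x, y, z in degrees, then the shift along the tool's x, y, z in m, then the opening in per cent of the stroke, from 0 (shut) to 100 (fully open). In form: wx wy wz tx ty tz hand; .... A call has 1 to 12 rows; each row shifts and turns the pose as measured when the row begins, along the tool's axes as they then stand; what a row does not reach is not made up. A row lasts 1/8 s, in which the tool goes at most 62.5 mm and 10.7 degrees, less where a joint would pass 70% of its speed; a pose out of reach is approached as far as the arm can. A call is refused whole if a number of a shift passes 0.0625 or a number of a turn 10.7, either way. A call with a gripper value outside its range is refused whole. The fingers move at their own pace and stop on an object; "newtons" is the grip in N (left out, the last holds). Time passes only in rows, so rows that do not move let the fingers close. It gives the time, the measured TCP pose, the force and the opening at its end, in the units of the state.
- get_state(): the state, without advancing time (a new reading comes with each control period).
- get_image(name): name is "side" or "top" or "wrist"; returns (picture, depth): 384x512x3 uint8, red, green, blue; 384x512 float32, m along the optical axis (not along the pixel's ray), 0 where there is no reading.
- camera_model(name): a dict with "camera_matrix" (3x3 intrinsics, pixels), "cam_to_world" (4x4, takes a point from camera to world coordinates); the wrist camera has in their place "T_tool_cam" (4x4, takes a point from camera to tool coordinates, whose origin is the TCP and whose axes are the flange's). Camera axes: x right, y up, looking along -z (the intrinsics and any distortion apply to the point x, -y, -z); pixel columns grow to the right and rows downward; lengths in m; the calibration is good to about 2 mm. A picture is of the moment at which its call begins: read the wrist's pose just before it. camera_model takes no time and is no camera call.
- sign_off(): hands the job in, once; it reports no verdict.
The state is a dict: "clock": time; "qpos": joint angles; "qd": joint speeds; "effort": joint torques, N m; "position": TCP position; "ee_rot": TCP orientation; "contact_force": force on the tool from outside, world axes, zero at the start; "moment": the same for the moment, N m; "width": finger opening in m.
Only numpy, scipy, OpenCV 4.12 (cv2) and the standard library are available. Lean on these libraries where they do the work, as an engineer would, in place of code of your own. Each camera call takes 0.05 s, during which the arm holds its last target.

## Working session

There is one attempt and no reset: what is moved stays moved. The work goes in short steps, Python scripts to look and compute and a tool call to move; the robot and the scene stay as the last step left them, time stands still between calls to the robot, and variables do not carry over. Pictures are saved under pics/ and viewed, and the job is handed in when it is done.

Besides the shell and the picture viewer there is one more tool, called after "Request:" by a JSON object that holds its "name" and its "arguments". drive_tool: Moves the arm, as the interface text tells. Its arguments: {"type":"object","properties":{"motion":{"type":"string"},"newtons":{"type":"number"}},"required":["motion"]}

```bash
mkdir -p pics; cat > h.py <<'E'
import numpy as np, cv2
from rig import get_state,get_image,camera_model
from scipy.spatial.transform import Rotation as R
def Rq(q): return R.from_quat([q[1],q[2],q[3],q[0]])
def snap(name,tag):
    s=get_state(); im,d=get_image(name)
    np.savez(f'pics/{tag}.npz',im=im,d=d,p=s['position'],q=s['ee_rot'])
    cv2.imwrite(f'pics/{tag}.png',im[:,:,::-1]); return im,d
def c2w(name,tag):
    m=camera_model(name)
    if 'cam_to_world' in m: return np.array(m['camera_matrix']),np.array(m['cam_to_world'])
    z=np.load(f'pics/{tag}.npz'); T=np.eye(4);T[:3,:3]=Rq(z['q']).as_matrix();T[:3,3]=z['p']
    return np.array(m['camera_matrix']),T@np.array(m['T_tool_cam'])
def ray(name,tag,u,v):
    K,T=c2w(name,tag); x=(u-K[0,2])/K[0,0]; y=(v-K[1,2])/K[1,1]
    return T[:3,3],T[:3,:3]@np.array([x,-y,-1.0])
def onplane(name,tag,u,v,z):
    o,d=ray(name,tag,u,v); return o+d*(z-o[2])/d[2]
def cloud(name,tag):
    z=np.load(f'pics/{tag}.npz'); d=z['d'];K,T=c2w(name,tag)
    v,u=np.mgrid[:d.shape[0],:d.shape[1]]
    P=np.stack([(u-K[0,2])/K[0,0]*d,-(v-K[1,2])/K[1,1]*d,-d],-1)
    W=P@T[:3,:3].T+T[:3,3]; W[d==0]=np.nan; return W
def st():
    s=get_state(); print('t',round(s['clock'],2),'p',np.round(s['position'],4),'R',np.round(Rq(s['ee_rot']).as_matrix(),3).tolist(),'q',np.round(s['qpos'],3),'F',np.round(s['contact_force'],1),'w',round(s['width'],4)); return s
E
python3 - <<'E'
from h import *
st()
for n in ['side','top','wrist']:
    m=camera_model(n); print({k:np.round(v,4).tolist() if not isinstance(v,str) else v for k,v in m.items()})
    snap(n,n+'0')
E
```

```text
t 0.0 p [ 0.2529 -0.5158  0.2304] R [[0.898, 0.44, -0.001], [0.44, -0.898, 0.002], [0.0, -0.002, -1.0]] q [-1.236  0.277  1.506  0.     1.361 -0.121] F [ 0.3 -0.6 -0.4] w 0.0852
{'camera_matrix': [[406.7608, 0.0, 257.528], [0.0, 406.7608, 189.4232], [0.0, 0.0, 1.0]], 'cam_to_world': [[-0.999, 0.0159, -0.0421, 0.5401], [-0.0445, -0.4822, 0.8749, 1.0004], [-0.0064, 0.8759, 0.4824, 0.6322], [0.0, 0.0, 0.0, 1.0]]}
{'camera_matrix': [[378.0988, 0.0, 257.9843], [0.0, 378.0988, 187.2205], [0.0, 0.0, 1.0]], 'cam_to_world': [[-0.0079, 0.9929, -0.1186, 0.4391], [-0.9998, -0.0059, 0.0169, 0.0098], [0.0161, 0.1187, 0.9928, 1.3964], [0.0, 0.0, 0.0, 1.0]]}
{'camera_matrix': [[273.1277, 0.0, 254.2028], [0.0, 273.1277, 194.6206], [0.0, 0.0, 1.0]], 'T_tool_cam': [[-0.001, 0.9581, 0.2863, 0.0717], [1.0, 0.0013, -0.001, 0.0002], [-0.0013, 0.2863, -0.9581, -0.1429], [0.0, 0.0, 0.0, 1.0]]}
```

View pics/top0.png

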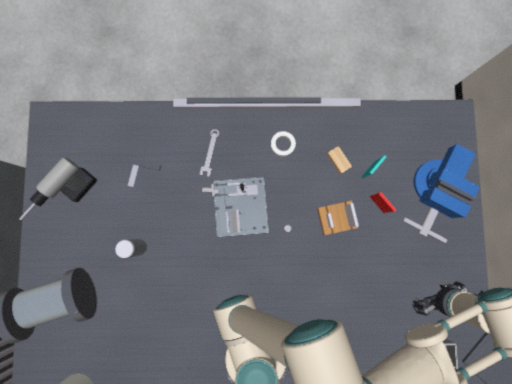

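View pics/side0.png

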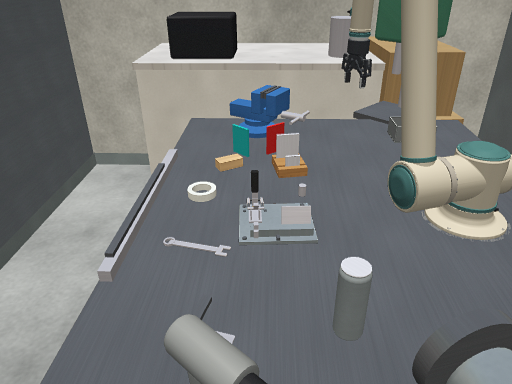

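View pics/wrist0.png

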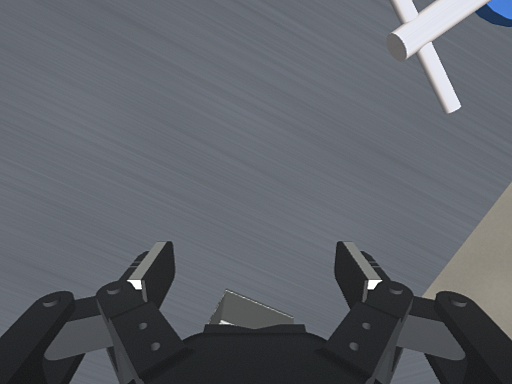

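Top picture: the rack is at (339,217), with one thin light piece at (331,219) and another at (352,215). The jig is at (240,207), its latch lane on the +x side and its tab at (208,190). I'll enlarge these.

```bash
python3 - <<'E'
from h import *
a=cv2.imread('pics/top0.png')
c1=cv2.resize(a[165:250,190:285],None,fx=8,fy=8,interpolation=cv2.INTER_CUBIC)[:600]
b=cv2.imread('pics/side0.png')
c2=cv2.resize(b[160:250,225:325],None,fx=6,fy=6,interpolation=cv2.INTER_CUBIC)
c3=cv2.resize(b[115:185,220:320],None,fx=6,fy=6,interpolation=cv2.INTER_CUBIC)
c4=cv2.resize(a[190:245,310:405],None,fx=6,fy=6,interpolation=cv2.INTER_CUBIC)
for i,c in enumerate([c1,c2,c3,c4]): cv2.imwrite(f'pics/crop{i}.png',c)
W=cloud('top','top0')
for uv in [(352,215),(331,219),(339,217),(240,207),(208,190),(240,187),(266,232),(217,233),(221,181),(264,180)]:
    print(uv,np.round(W[uv[1],uv[0]],4))
E
```

```text
(352, 215) [ 0.4954 -0.3319  0.1106]
(331, 219) [ 0.485  -0.2763  0.0313]
(339, 217) [ 0.4919 -0.3048  0.0344]
(240, 207) [0.5317 0.0525 0.016 ]
(208, 190) [0.5828 0.1573 0.1224]
(240, 187) [0.5873 0.0477 0.165 ]
(266, 232) [ 0.4403 -0.0418  0.0104]
(217, 233) [0.4381 0.1364 0.0104]
(221, 181) [0.6283 0.1224 0.0128]
(264, 180) [ 0.6325 -0.0366  0.003 ]
```

View pics/crop0.png

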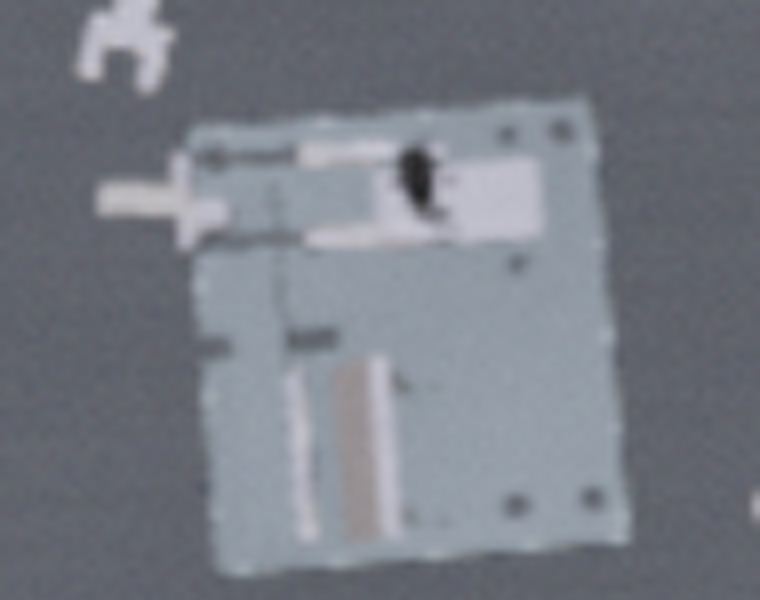

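View pics/crop1.png

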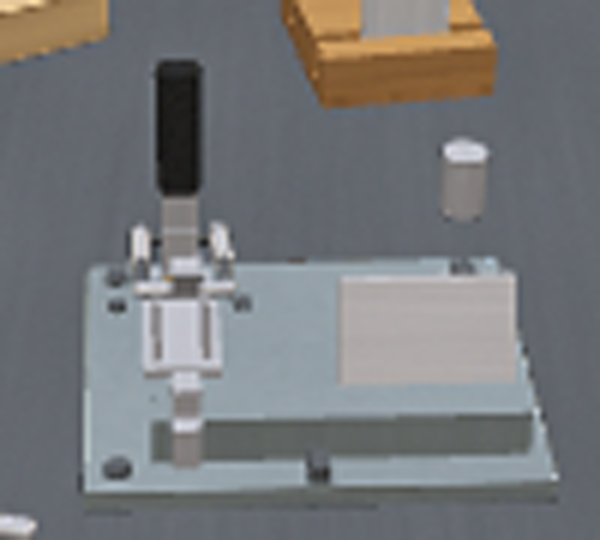

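View pics/crop2.png

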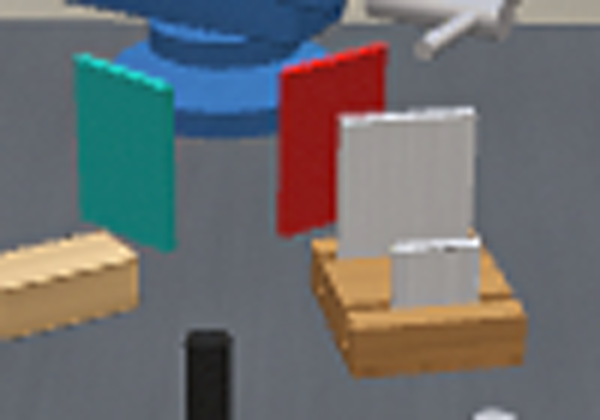

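View pics/crop3.png

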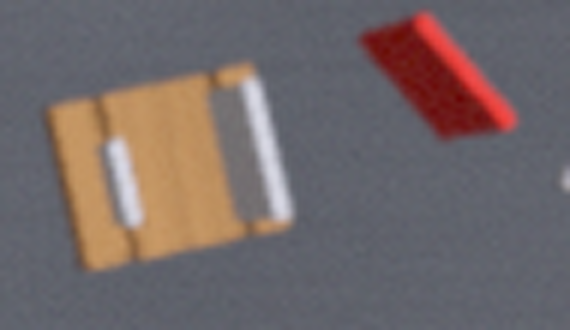

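Candidates in the top picture: grey (352,215), tall and standing in the rack slot; grey (331,219), the short offcut; red (383,203) and turquoise (375,165), the look-alikes. The crops confirm the tall grey plate at (352,215), top at z≈0.11, is the one meant. The latch handle stands up, with the loop's tab towards world +y.

Next I measure the rack, plate and jig poses.

```bash
python3 - <<'E'
from h import *
im=np.load('pics/top0.npz')['im']; W=cloud('top','top0')
hsv=cv2.cvtColor(im,cv2.COLOR_RGB2HSV)
# jig base
r=im.astype(int)
print('jig col',im[215,250],'bench',im[250,300],hsv[215,250],hsv[250,300],'rack',im[217,339],hsv[217,339])
def poly(mask,z,roi):
    m=np.zeros_like(mask);x0,x1,y0,y1=roi;m[y0:y1,x0:x1]=mask[y0:y1,x0:x1]
    m=cv2.morphologyEx(m.astype(np.uint8),cv2.MORPH_CLOSE,np.ones((9,9)))
    cs,_=cv2.findContours(m,cv2.RETR_EXTERNAL,cv2.CHAIN_APPROX_NONE);c=max(cs,key=cv2.contourArea)
    P=np.array([onplane('top','top0',u,v,z)[:2] for u,v in c[:,0]]).astype(np.float32)
    rc=cv2.minAreaRect(P*1000); print(rc, cv2.boxPoints(rc).round(1).tolist())
    return m
base=((hsv[...,0]>80)&(hsv[...,0]<115)&(im.sum(2)>330)).astype(np.uint8)
m=poly(base,.012,(205,280,170,245)); 
wood=((hsv[...,0]<22)&(hsv[...,1]>90)).astype(np.uint8)
m2=poly(wood,.032,(312,365,195,240))
w=((W[...,2]>.1)&(W[...,2]<.125)).astype(np.uint8)
m3=poly(w,.118,(340,365,195,235))
cv2.imwrite('pics/m.png',cv2.resize((m|m2|m3)*255,None,fx=1.5,fy=1.5))
E
```

```text
jig col [149 159 168] bench [ 95  99 109] [104  29 168] [111  33 109] rack [189 143  95] [ 15 127 189]
((533.6320190429688, 65.966552734375), (210.8076934814453, 220.895263671875), 4.478196144104004) [[419.8999938964844, 167.8000030517578], [437.20001220703125, -52.400001525878906], [647.2999877929688, -35.900001525878906], [630.0999755859375, 184.3000030517578]]
((490.3092956542969, -298.92181396484375), (99.32062530517578, 126.55644226074219), 11.888922691345215) [[428.70001220703125, -247.1999969482422], [454.79998779296875, -371.1000061035156], [551.9000244140625, -350.6000061035156], [525.9000244140625, -226.8000030517578]]
((495.11224365234375, -332.9414978027344), (78.07369995117188, 12.480897903442383), 12.011001586914062) [[455.6000061035156, -335.0], [458.20001220703125, -347.20001220703125], [534.5999755859375, -330.8999938964844], [532.0, -318.70001220703125]]
```

View pics/m.png

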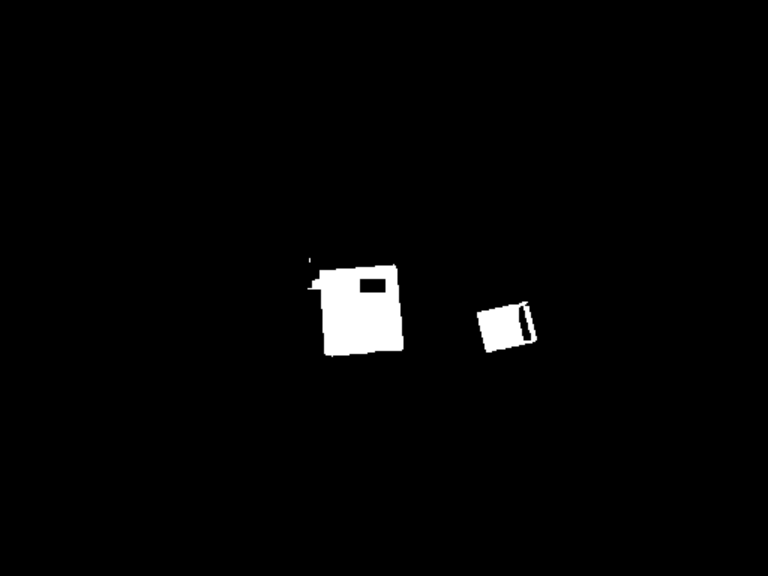

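```bash
cat >> h.py <<'E'
def Ryaw(deg,tiltx=0):
    """tool down, tool x at yaw deg; then tilt about tool x (deg)"""
    return R.from_euler('z',deg,degrees=True)*R.from_euler('x',180,degrees=True)*R.from_euler('x',tiltx,degrees=True)
def plan(p1,R1,n=None,hand=100,vmax=.055,amax=10):
    s=get_state();p0=np.array(s['position']);R0=Rq(s['ee_rot'])
    rv=(R0.inv()*R1).as_rotvec(degrees=True); dist=np.linalg.norm(np.array(p1)-p0)
    k=max(1,int(np.ceil(max(dist/vmax,np.linalg.norm(rv)/amax)))) if n is None else n
    p=p0;Rc=R0;rows=[]
    for i in range(1,k+1):
        pn=p0+(np.array(p1)-p0)*i/k; t=Rc.inv().apply(pn-p); w=rv/k
        rows.append(' '.join(f'{x:.1f}' for x in w)+' '+' '.join(f'{x:.4f}' for x in t)+f' {hand}')
        p=pn;Rc=Rc*R.from_rotvec(w,degrees=True)
    print(len(rows),'; '.join(rows))
E
python3 -c "
from h import *
plan([.495,-.333,.22],Ryaw(12))"
```

```text
6 -0.0 0.0 2.4 0.0496 -0.0096 0.0018 100; -0.0 0.0 2.4 0.0492 -0.0116 0.0018 100; -0.0 0.0 2.4 0.0487 -0.0137 0.0018 100; -0.0 0.0 2.4 0.0481 -0.0156 0.0018 100; -0.0 0.0 2.4 0.0474 -0.0176 0.0018 100; -0.0 0.0 2.4 0.0466 -0.0195 0.0018 100
```

Request:
{"name": "drive_tool", "arguments": {"motion": "0 0 2.4 0.05 -0.0096 0.0018 100; 0 0 2.4 0.049 -0.0116 0.0018 100; 0 0 2.4 0.0487 -0.0137 0.0018 100; 0 0 2.4 0.048 -0.0156 0.0018 100; 0 0 2.4 0.0474 -0.0176 0.0018 100; 0 0 2.4 0.0466 -0.0195 0.0018 100; 0 0 0 0 0 0 100"}}

```text
clock: 1.02
position: [0.5025, -0.3301, 0.2166]
ee_rot: [-0.002, 0.995, 0.096, -0.001]
contact_force: [-0.6, 0.1, -0.1]
width: 0.0854
```

```bash
python3 -c "
from h import *
st();snap('wrist','w1')"
```

```text
t 1.02 p [ 0.5025 -0.3301  0.2166] R [[0.982, 0.191, -0.003], [0.191, -0.982, 0.003], [-0.002, -0.004, -1.0]] q [-6.970e-01  3.260e-01  1.469e+00  1.000e-03  1.351e+00  6.810e-01] F [-0.6  0.1 -0.1] w 0.0854
```

View pics/w1.png

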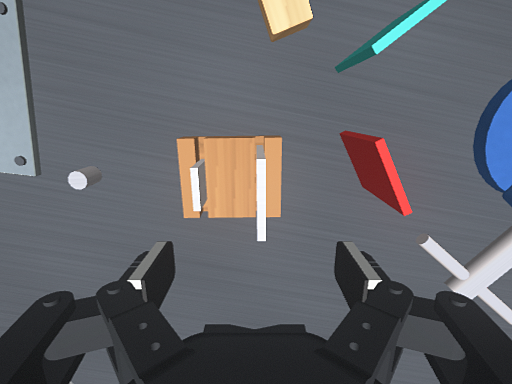

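The wrist view shows the plate's top edge as a vertical white strip from (261,157) to (261,241), with the offcut at (197,187).

```bash
python3 - <<'E'
from h import *
im=np.load('pics/w1.npz')['im'];W=cloud('wrist','w1')
m=(im.min(2)>215).astype(np.uint8); m[:,:245]=0;m[:,280:]=0;m[:145]=0;m[250:]=0
c=max(cv2.findContours(m,cv2.RETR_EXTERNAL,cv2.CHAIN_APPROX_NONE)[0],key=cv2.contourArea)
P=np.array([onplane('wrist','w1',u,v,.118)[:2] for u,v in c[:,0]]).astype(np.float32)*1000
rc=cv2.minAreaRect(P);print(rc);print(np.nanmedian(W[m>0],0))
c0=np.array(rc[0])/1000
plan([.497,-.3335,.092],Ryaw(12),hand=100)
E
```

```text
((497.04266357421875, -338.1199035644531), (79.05271911621094, 7.768233776092529), 11.135031700134277)
[ 0.4992631  -0.3375241   0.11831076]
3 -0.1 0.1 -0.3 -0.0014 0.0006 0.0415 100; -0.1 0.1 -0.3 -0.0014 0.0006 0.0415 100; -0.1 0.1 -0.3 -0.0015 0.0005 0.0415 100
```

```bash
python3 - <<'E'
from h import *
plan([.4973,-.3368,.085],Ryaw(11.6),hand=60)
E
```

```text
3 -0.1 0.1 -0.2 -0.0015 0.0017 0.0439 60; -0.1 0.1 -0.2 -0.0015 0.0017 0.0439 60; -0.1 0.1 -0.2 -0.0016 0.0016 0.0439 60
```

Request:
{"name": "drive_tool", "arguments": {"motion": "-0.1 0.1 -0.2 -0.0015 0.0017 0.044 60; -0.1 0.1 -0.2 -0.0015 0.0017 0.044 60; -0.1 0.1 -0.2 -0.0016 0.0016 0.044 40; 0 0 0 0 0 0 30; 0 0 0 0 0 0 25", "newtons": 40}}

```text
clock: 1.7
position: [0.4945, -0.3425, 0.0841]
ee_rot: [0.004, 0.995, 0.099, 0.002]
contact_force: [0.4, -0.3, -0.0]
width: 0.0215
```

```bash
python3 -c "
from h import *
st();snap('wrist','w2')"
```

```text
t 1.7 p [ 0.4945 -0.3425  0.0841] R [[0.98, 0.198, 0.004], [0.198, -0.98, -0.007], [0.002, 0.008, -1.0]] q [-0.72   0.425  1.667 -0.003  1.043  0.654] F [ 0.4 -0.3 -0. ] w 0.0215
```

View pics/w2.png

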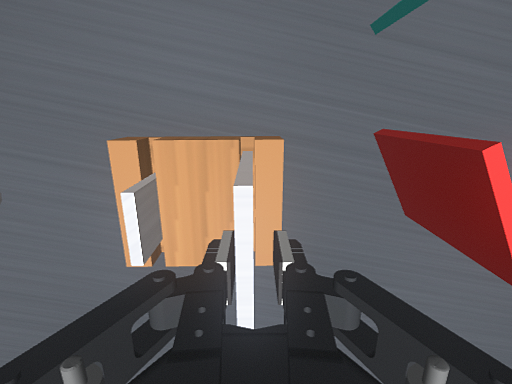

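The plate strip at x≈244 sits left of the finger centre, ≈254, so I shift −4.5 mm in tool y and close.

```bash
python3 -c "
from h import *
plan([.4972,-.3380,.084],Ryaw(11.5),hand=25)"
```

```text
1 0.4 -0.1 -0.1 0.0037 -0.0036 0.0001 25
```

Request:
{"name": "drive_tool", "arguments": {"motion": "0.4 -0.1 0 0.0035 -0.004 0 25; 0 0 0 0 0 0 15; 0 0 0 0 0 0 8; 0 0 0 0 0 0 5", "newtons": 40}}

```text
clock: 2.25
position: [0.4986, -0.3382, 0.0878]
ee_rot: [0.002, 0.995, 0.099, 0.002]
contact_force: [0.2, 0.1, -2.6]
width: 0.0073
```

```bash
python3 -c "
from h import *
st()"
```

```text
t 2.25 p [ 0.4986 -0.3382  0.0878] R [[0.98, 0.198, 0.005], [0.198, -0.98, -0.004], [0.004, 0.004, -1.0]] q [-0.712  0.423  1.659  0.     1.054  0.66 ] F [ 0.2  0.1 -2.6] w 0.0073
```

Request:
{"name": "drive_tool", "arguments": {"motion": "0 0 0 0 0 0 0; 0 0 0 0 0 -0.02 0; 0 0 0 0 0 -0.04 0; 0 0 0 0 0 -0.05 0; 0 0 0 0 0 -0.03 0; 0 0 0 0 0 0 0", "newtons": 60}}

```text
clock: 3.0
position: [0.4973, -0.3375, 0.2291]
ee_rot: [0.001, 0.995, 0.1, 0.0]
contact_force: [0.5, 0.3, -3.6]
width: 0.007
```

```bash
python3 -c "
from h import *
st();snap('wrist','w3');snap('side','s3')"
```

```text
t 3.0 p [ 0.4973 -0.3375  0.2291] R [[0.98, 0.198, 0.001], [0.198, -0.98, -0.001], [0.001, 0.001, -1.0]] q [-0.712  0.315  1.453 -0.     1.372  0.66 ] F [ 0.5  0.3 -3.6] w 0.007
```

View pics/w3.png

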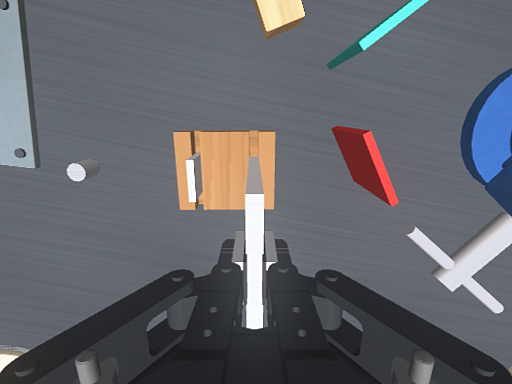

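View pics/s3.png

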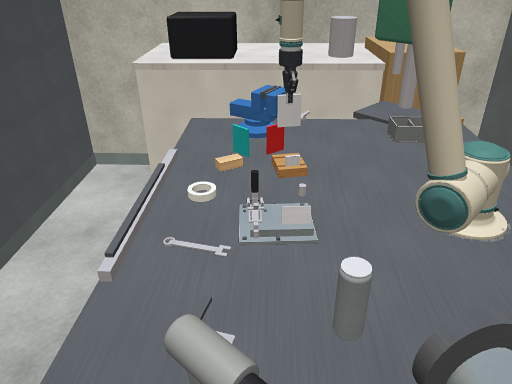

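The plate is in hand: its top edge runs from (254,194) to (254,328) in the wrist view.

```bash
python3 - <<'E'
from h import *
z=np.load('pics/w3.npz');im=z['im'];d=z['d'];m=camera_model('wrist');K=m['camera_matrix'];T=np.array(m['T_tool_cam'])
def tool(u,v,dd): 
    return T[:3,:3]@np.array([(u-K[0][2])/K[0][0]*dd,-(v-K[1][2])/K[1][1]*dd,-dd])+T[:3,3]
for v in [170,190,198,210,230,250,270,290,310,325]:
    print(v,im[v,250:260:4].mean(1).tolist(),np.round(tool(254,v,d[v,254]),4),np.round(d[v,254],4))
o=T[:3,3]
def onz(u,v,zz):
    r=tool(u,v,1)-o; return o+r*(zz-o[2])/r[2]
for zz in (-.030,-.034): print(zz,[np.round(onz(254,v,zz),4) for v in (194,328)])
for v in (200,215,260,300,320):
    row=im[v].astype(int).min(1); xs=np.where(row[225:285]>200)[0]+225; print(v,xs.min(),xs.max())
E
```

```text
170 [157.33333333333334, 157.33333333333334, 157.0] [0.0385 0.0006 0.0215] 0.1671
190 [156.0, 155.66666666666666, 155.0] [ 0.0385  0.0006 -0.0239] 0.1236
198 [250.0, 250.0, 250.66666666666666] [ 0.0369  0.0006 -0.0311] 0.1171
210 [249.33333333333334, 249.33333333333334, 249.33333333333334] [ 0.0313  0.0005 -0.0306] 0.1193
230 [250.33333333333334, 250.66666666666666, 250.33333333333334] [ 0.0216  0.0005 -0.0301] 0.1225
250 [249.33333333333334, 249.66666666666666, 249.66666666666666] [ 0.0114  0.0005 -0.0297] 0.1258
270 [250.33333333333334, 249.66666666666666, 249.66666666666666] [ 0.0019  0.0005 -0.0313] 0.127
290 [250.33333333333334, 250.33333333333334, 250.33333333333334] [-0.0092  0.0005 -0.0309] 0.1305
310 [251.66666666666666, 252.0, 252.0] [-0.0204  0.0005 -0.0311] 0.1336
325 [249.33333333333334, 249.66666666666666, 250.0] [-0.0299  0.0005 -0.0305] 0.1368
-0.03 [array([ 0.0384,  0.0006, -0.03  ]), array([-0.0322,  0.0005, -0.03  ])]
-0.034 [array([ 0.0396,  0.0006, -0.034 ]), array([-0.0285,  0.0005, -0.034 ])]
200 245 263
215 245 263
260 247 261
300 247 261
320 247 262
```

```bash
python3 - <<'E'
from h import *
C=[(590,100),(632,540),(218,575),(190,130)]
P=[]
for u,v in C:
    p=onplane('top','top0',190+u/8-.5,165+v/8-.5,.012);P.append(p);print(np.round(p,4))
P=np.array(P)
jig=np.array([[102.5,-110],[-102.5,-110],[-102.5,78],[102.5,78]])/1000
M,_=cv2.estimateAffinePartial2D(jig.astype(np.float32),P[:,:2].astype(np.float32));print(M)
ang=np.degrees(np.arctan2(M[1,0],M[0,0]));print(ang,np.hypot(M[0,0],M[1,0]))
seat=M@np.array([-.055,.0,1]);print('jig plate lane',seat)
plan([seat[0],seat[1]-.08,.25],Ryaw(ang),hand=0)
E
```

```text
[ 0.6425 -0.0336  0.012 ]
[ 0.4402 -0.0508  0.012 ]
[0.4259 0.1371 0.012 ]
[0.6295 0.151  0.012 ]
[[ 0.99027598 -0.07429582  0.53332698]
 [ 0.07429582  0.99027598  0.06676543]]
4.290598430061045 0.9930591005117694
jig plate lane [0.4788618  0.06267916]
6 -0.0 0.0 1.2 0.0078 -0.0527 -0.0038 0; -0.0 0.0 1.2 0.0067 -0.0528 -0.0039 0; -0.0 0.0 1.2 0.0056 -0.0529 -0.0039 0; -0.0 0.0 1.2 0.0045 -0.0530 -0.0039 0; -0.0 0.0 1.2 0.0034 -0.0531 -0.0039 0; -0.0 0.0 1.2 0.0023 -0.0532 -0.0040 0
```

Request:
{"name": "drive_tool", "arguments": {"motion": "0 0 1.2 0.0078 -0.0527 -0.004 0; 0 0 1.2 0.0067 -0.0528 -0.004 0; 0 0 1.2 0.0056 -0.053 -0.004 0; 0 0 1.2 0.0045 -0.053 -0.004 0; 0 0 1.2 0.0034 -0.053 -0.004 0; 0 0 1.2 0.0023 -0.053 -0.004 0; 0 0 0 0 0 0 0"}}

```text
clock: 3.98
position: [0.4725, -0.0064, 0.2356]
ee_rot: [-0.008, 0.999, 0.033, -0.015]
contact_force: [0.7, -1.2, -1.8]
width: 0.0073
```

```bash
python3 -c "
from h import *
st();snap('wrist','w4')"
```

```text
t 3.98 p [ 0.4725 -0.0064  0.2356] R [[0.997, 0.066, -0.03], [0.066, -0.998, 0.015], [-0.029, -0.017, -0.999]] q [-0.169  0.135  1.681  0.01   1.358  1.333] F [ 0.7 -1.2 -1.8] w 0.0073
```

View pics/w4.png

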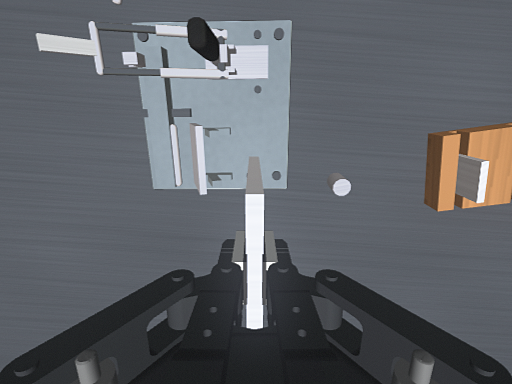

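The wrist view shows the whole jig: base corners near (291,20), (288,189), (153,189) and (135,24), the backrest at (199,158), the clamping bar at (176,155), the handle at (203,38), the loop bar at (97,47) and the tab at (65,44). I'll get the base edges from fits.

```bash
python3 - <<'E'
from h import *
im=np.load('pics/w4.npz')['im'];W=cloud('wrist','w4')
hsv=cv2.cvtColor(im,cv2.COLOR_RGB2HSV); print(im[100,270],im[100,310])
m=((im.astype(int).min(2)>130)).astype(np.uint8); m[:10]=0
# edges by scan
def edgeR(v): 
    r=np.where(m[v,240:320])[0]; return r.max()+240.5
def fit(pts):
    l=cv2.fitLine(np.array(pts,np.float32),cv2.DIST_HUBER,0,.01,.01).ravel(); return l
P=lambda u,v:onplane('wrist','w4',u,v,.012)[:2]*1000
right=[P(edgeR(v),v) for v in range(28,182,4)]
bot=[]
for u in list(range(158,190,3))+list(range(214,244,3))+list(range(266,284,3)):
    c=np.where(m[150:205,u])[0]; bot.append(P(u,c.max()+150.5))
top=[]
for u in list(range(222,286,4)):
    c=np.where(m[10:40,u])[0]; top.append(P(u,c.min()+9.5))
left=[]
for v in list(range(84,105,3))+list(range(122,185,4)):
    r=np.where(m[v,120:170])[0]; left.append(P(r.min()+119.5,v))
L=[fit(x) for x in (right,bot,left,top)]
for n,l in zip('rblt',L): print(n,l.round(3),np.degrees(np.arctan2(l[1],l[0])).round(2))
def X(a,b):
    A=np.array([[a[0],-b[0]],[a[1],-b[1]]]);t=np.linalg.solve(A,[b[2]-a[2],b[3]-a[3]]);return np.array([a[2]+t[0]*a[0],a[3]+t[0]*a[1]])
C=np.array([X(L[3],L[0]),X(L[0],L[1]),X(L[1],L[2]),X(L[2],L[3])]);print(C.round(1))
jig=np.array([[102.5,-110],[-102.5,-110],[-102.5,78],[102.5,78]])
M,_=cv2.estimateAffinePartial2D(jig.astype(np.float32),C.astype(np.float32));print(M,np.degrees(np.arctan2(M[1,0],M[0,0])),np.hypot(M[0,0],M[1,0]))
for uv in [(192,126),(207,193),(200,160),(97,47),(97,35),(97,65),(45,43),(65,44),(85,46),(203,38),(195,25),(210,50)]: print(uv,np.round(W[uv[1],uv[0]],4))
E
```

```text
[146 159 169] [ 92  98 105]
r [ 9.97000e-01  7.30000e-02  5.42441e+02 -4.28650e+01] 4.19
b [ 7.00000e-02 -9.98000e-01  4.33348e+02  4.78170e+01] -86.0
l [9.97000e-01 7.60000e-02 5.00577e+02 1.41142e+02] 4.38
t [ 6.1000e-02 -9.9800e-01  6.4021e+02  1.2688e+01] -86.52
[[643.1 -35.5]
 [440.2 -50.4]
 [427.2 135.5]
 [631.8 151.2]]
[[ 9.92501059e-01 -7.00780541e-02  5.34467336e+02]
 [ 7.00780541e-02  9.92501059e-01  6.60990950e+01]] 4.0388109763885565 0.9949720021689604
(192, 126) [0.5189 0.0738 0.0407]
(207, 193) [ 0.4215  0.0622 -0.0009]
(200, 160) [0.4834 0.059  0.0653]
(97, 47) [0.5871 0.1405 0.1105]
(97, 35) [0.5964 0.1391 0.1111]
(97, 65) [0.5725 0.1415 0.1118]
(45, 43) [0.5835 0.1668 0.1373]
(65, 44) [0.5851 0.1566 0.1287]
(85, 46) [0.5863 0.1472 0.117 ]
(203, 38) [0.59   0.0374 0.1619]
(195, 25) [0.597  0.0425 0.1641]
(210, 50) [0.586  0.0359 0.1416]
```

```bash
cat >> h.py <<'E'
YAW=4.2; JO=np.array([.5342,.0664,0]); JR=R.from_euler('z',YAW,degrees=True)
def J(p): return JO+JR.apply(np.array(p)/1000)
def toJ(p): return JR.inv().apply(np.array(p)-JO)*1000
UP=np.array([0,-np.sin(np.radians(20)),np.cos(np.radians(20))]);NN=np.array([0,np.cos(np.radians(20)),np.sin(np.radians(20))])
def tcp_for_plate(up,n,dx=0,off=(-.0015,0,.0243)):
    c=J(np.array([-55+dx,3.95,65.05])+up*UP+n*NN); return c-Ryaw(YAW,20).apply(off)
E
python3 - <<'E'
from h import *
# check backrest top edge corners
for uv in [(192,125),(204,125),(197,194),(207,194)]: print(uv,toJ(onplane('wrist','w4',*uv,.066)).round(1))
W=cloud('wrist','w4'); q=toJ(W[130:190,190:210].reshape(-1,3)); q=q[np.isfinite(q[:,0])&(q[:,2]>60)&(q[:,2]<72)];print(len(q),np.percentile(q,[1,50,99],axis=0).round(1))
q=toJ(W[118:190,165:185].reshape(-1,3));q=q[(q[:,2]>29)];print(len(q),np.percentile(q,[1,50,99],axis=0).round(1))
p=tcp_for_plate(100,5);print(p)
plan(p,Ryaw(YAW,20),hand=0)
E
```

```text
(192, 125) [-11.9   2.3  66. ]
(204, 125) [-12. -11.  66.]
(197, 194) [-92.3   2.7  66. ]
(207, 194) [-92.3  -9.3  66. ]
466 [[-86.3  -8.4  60.5]
 [-50.1  -4.2  65.1]
 [-17.4   1.3  67.4]]
929 [[-92.1  30.9  29.3]
 [-53.9  38.4  35.2]
 [ -6.7  49.9  37.6]]
[0.48332386 0.02870806 0.18356389]
2 9.5 0.8 -0.4 0.0073 -0.0177 0.0260 0; 9.5 0.8 -0.4 0.0070 -0.0131 0.0286 0
```

```bash
python3 - <<'E'
from h import *
a=cv2.imread('pics/w4.png');cv2.imwrite('pics/c5.png',cv2.resize(a[115:200,140:235],None,fx=7,fy=7,interpolation=cv2.INTER_NEAREST)[:600])
# top-cam backrest corners in crop0 : top rim strip (370..385,355)-(385..400,535)
for (u,v) in [(385,355),(403,535),(370,357),(385,537)]:
    print(u,v,toJ(onplane('top','top0',190+u/8-.5,165+v/8-.5,.066)).round(1))
# predicted pixel of backrest corners
def proj(name,tag,p):
    K,T=c2w(name,tag);q=np.linalg.inv(T)@np.append(p,1);return (K[0,0]*q[0]/-q[2]+K[0,2],-K[1,1]*q[1]/-q[2]+K[1,2])
for x in (-15,-95):
  for (y,z) in ((19,12),(-.65,66)):
    print(x,y,z,np.round(proj('wrist','w4',J([x,y,z])),1),np.round(proj('top','top0',J([x,y,z])),1))
E
```

```text
385 355 [-12.9  -6.2  66. ]
403 535 [-91.9  -8.1  66. ]
370 357 [-13.3   0.5  66. ]
385 537 [-92.2  -0.2  66. ]
-15 19 12 [189.1 124.6] [231.4 210.9]
-15 -0.65 66 [194.9 127.9] [236.1 209.6]
-95 19 12 [193.9 183.8] [233.  232.9]
-95 -0.65 66 [200.  196.1] [237.8 232.4]
```

View pics/c5.png

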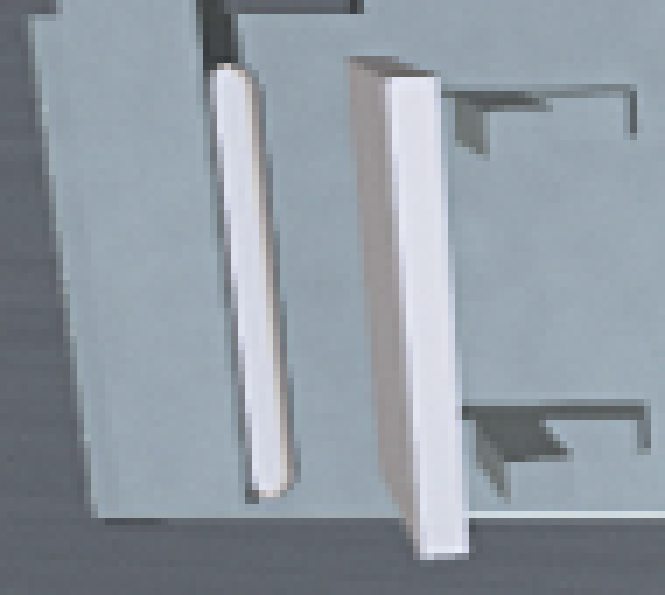

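```bash
sed -i 's/JO=np.array(\[.5342/JO=np.array([.5359/' h.py; python3 - <<'E'
from h import *
plan(tcp_for_plate(100,5),Ryaw(YAW,20),hand=0,n=3)
E
```

```text
3 6.4 0.5 -0.3 0.0054 -0.0117 0.0173 0; 6.4 0.5 -0.3 0.0053 -0.0097 0.0185 0; 6.4 0.5 -0.3 0.0052 -0.0076 0.0195 0
```

Request:
{"name": "drive_tool", "arguments": {"motion": "6.4 0.5 -0.3 0.0054 -0.0117 0.0173 0; 6.4 0.5 -0.3 0.0053 -0.0097 0.0185 0; 6.4 0.5 -0.3 0.0052 -0.0076 0.0195 0; 0 0 0 0 0 0 0; 0 0 0 0 0 0 0"}}

```text
clock: 4.65
position: [0.4834, 0.0244, 0.177]
ee_rot: [-0.177, 0.984, 0.035, -0.011]
contact_force: [0.1, -0.3, -2.3]
width: 0.0069
```

```bash
python3 - <<'E'
from h import *
st();plan(tcp_for_plate(60,4.5),Ryaw(YAW,20),hand=0)
E
```

```text
t 4.65 p [0.4834 0.0244 0.177 ] R [[0.997, 0.065, -0.033], [0.072, -0.935, 0.347], [-0.008, -0.348, -0.937]] q [-0.341  0.231  1.772  0.333  1.309  1.045] F [ 0.1 -0.3 -2.3] w 0.0069
1 -0.4 0.4 -0.2 0.0022 -0.0054 0.0353 0
```

Request:
{"name": "drive_tool", "arguments": {"motion": "-0.2 0.2 -0.1 0.0011 -0.0027 0.0177 0; -0.2 0.2 -0.1 0.0011 -0.0027 0.0177 0; 0 0 0 0 0 0 0"}}

```text
clock: 5.03
position: [0.4854, 0.0408, 0.1472]
ee_rot: [-0.17, 0.985, 0.037, -0.004]
contact_force: [-0.2, 0.1, -2.4]
width: 0.007
```

```bash
python3 - <<'E'
from h import *
st();snap('wrist','w5');snap('side','s5');plan(tcp_for_plate(60,4.5),Ryaw(YAW,20),hand=0)
b=cv2.imread('pics/s5.png');cv2.imwrite('pics/s5c.png',cv2.resize(b[130:250,215:335],None,fx=5,fy=5,interpolation=cv2.INTER_CUBIC))
E
```

```text
t 5.03 p [0.4854 0.0408 0.1472] R [[0.997, 0.072, -0.021], [0.075, -0.94, 0.334], [0.004, -0.335, -0.942]] q [-0.302  0.249  1.826  0.34   1.213  1.05 ] F [-0.2  0.1 -2.4] w 0.007
1 0.5 -0.3 0.2 -0.0025 -0.0010 0.0028 0
```

View pics/w5.png

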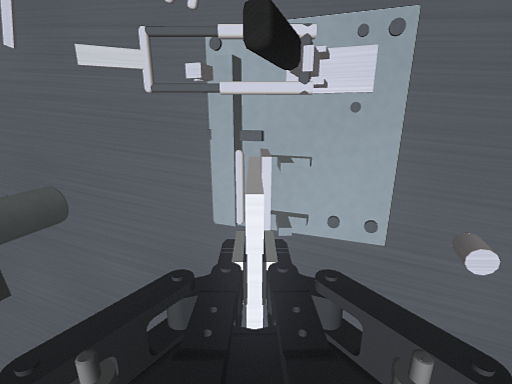

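View pics/s5c.png

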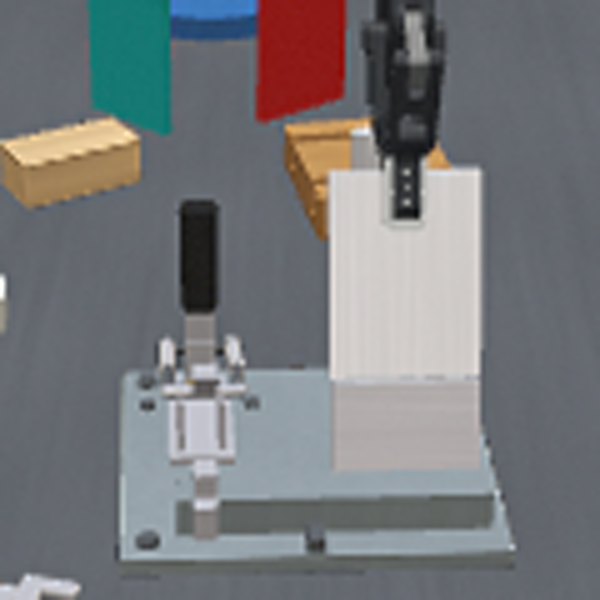

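Request:
{"name": "drive_tool", "arguments": {"motion": "0.5 -0.3 0.2 -0.001 -0.001 0.018 0; 0 0 0 0 0 0.018 0; 0 0 0 0 0 0.012 0; 0 0 0 0 0 0 0"}}

```text
clock: 5.62
position: [0.4856, 0.0574, 0.102]
ee_rot: [-0.173, 0.984, 0.036, -0.005]
contact_force: [-0.3, -0.7, -2.4]
width: 0.0068
```

```bash
python3 - <<'E'
from h import *
st();snap('wrist','w6');snap('side','s6');plan(tcp_for_plate(0,2),Ryaw(YAW,20),hand=0)
b=cv2.imread('pics/s6.png');cv2.imwrite('pics/s6c.png',cv2.resize(b[130:250,215:335],None,fx=5,fy=5,interpolation=cv2.INTER_CUBIC))
b=cv2.imread('pics/w6.png');cv2.imwrite('pics/w6c.png',cv2.resize(b[100:280,180:330],None,fx=3.3,fy=3.3,interpolation=cv2.INTER_CUBIC))
E
```

```text
t 5.62 p [0.4856 0.0574 0.102 ] R [[0.997, 0.068, -0.022], [0.072, -0.937, 0.341], [0.003, -0.341, -0.94]] q [-0.274  0.299  1.892  0.37   1.099  1.03 ] F [-0.3 -0.7 -2.4] w 0.0068
1 0.1 -0.3 0.0 -0.0036 0.0018 0.0146 0
```

View pics/w6c.png

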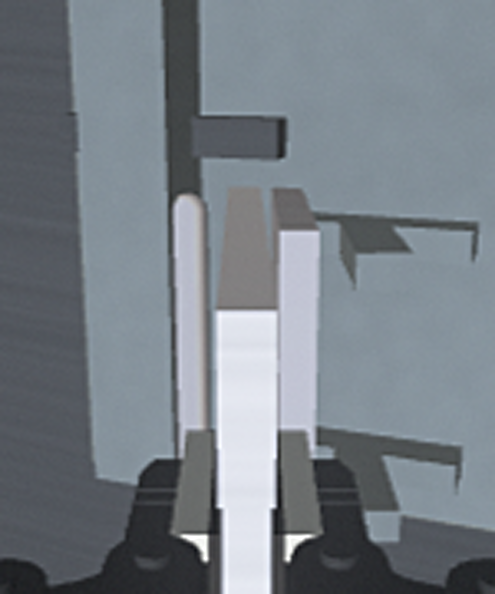

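View pics/s6c.png

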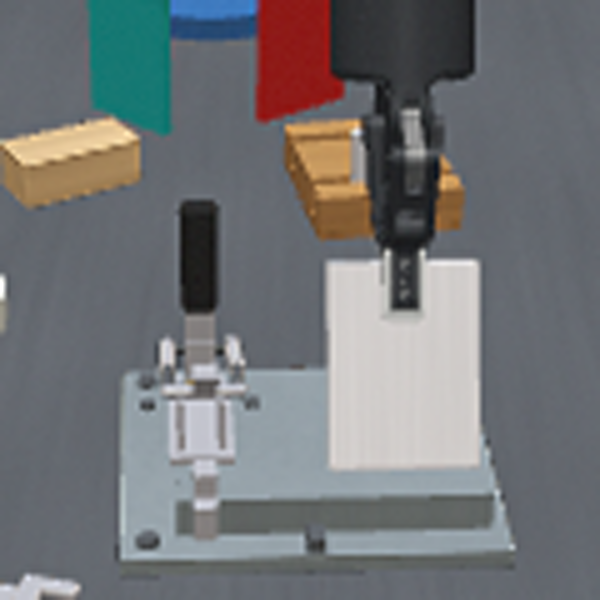

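Request:
{"name": "drive_tool", "arguments": {"motion": "0.1 -0.3 0 -0.0012 0 0.008 0; 0 0 0 0 0.001 0.005 0; 0 0 0 0 0 0 0", "newtons": 40}}

```text
clock: 6.1
position: [0.4859, 0.0601, 0.0903]
ee_rot: [-0.173, 0.984, 0.036, -0.005]
contact_force: [0.2, -0.1, -2.7]
width: 0.0073
```

```bash
python3 - <<'E'
from h import *
st();plan(tcp_for_plate(0,1),Ryaw(YAW,20),hand=0)
E
```

```text
t 6.1 p [0.4859 0.0601 0.0903] R [[0.997, 0.069, -0.023], [0.073, -0.937, 0.341], [0.002, -0.342, -0.94]] q [-0.269  0.314  1.906  0.376  1.072  1.022] F [ 0.2 -0.1 -2.7] w 0.0073
1 0.0 -0.1 0.0 -0.0032 0.0015 0.0017 0
```

Request:
{"name": "drive_tool", "arguments": {"motion": "0 -0.1 0 -0.002 0 0.001 0; 0 0 0 0 0.001 0.002 0; 0 0 0 0 0 0 0"}}

```text
clock: 6.48
position: [0.4838, 0.0601, 0.0882]
ee_rot: [-0.174, 0.984, 0.037, -0.006]
contact_force: [-1.0, 0.2, -2.0]
width: 0.0068
```

```bash
python3 - <<'E'
from h import *
st();plan(tcp_for_plate(0,1),Ryaw(YAW,20),hand=0)
E
```

```text
t 6.47 p [0.4838 0.0601 0.0882] R [[0.997, 0.07, -0.025], [0.074, -0.937, 0.341], [0.001, -0.342, -0.94]] q [-0.27   0.315  1.912  0.377  1.067  1.018] F [-1.   0.2 -2. ] w 0.0068
1 -0.0 -0.0 0.1 -0.0011 0.0008 -0.0004 0
```

Request:
{"name": "drive_tool", "arguments": {"motion": "0 0 0 -0.0005 0 0.0015 0; 0 0 0 0 0 0 0"}}

```text
clock: 6.72
position: [0.4839, 0.0601, 0.0882]
ee_rot: [-0.173, 0.984, 0.037, -0.005]
contact_force: [-0.1, -0.7, -2.3]
width: 0.0071
```

```bash
python3 - <<'E'
from h import *
st();plan(tcp_for_plate(0,0),Ryaw(YAW,20),hand=0);snap('side','s7')
snap('wrist','w7')
b=cv2.imread('pics/s7.png');b=cv2.resize(b[150:250,225:325],None,fx=4,fy=4,interpolation=cv2.INTER_CUBIC)
c=cv2.imread('pics/w7.png');c=cv2.resize(c[140:280,200:300],None,fx=4,fy=4,interpolation=cv2.INTER_CUBIC)[:400]
cv2.imwrite('pics/c7.png',np.hstack([b,c]))
E
```

```text
t 6.72 p [0.4839 0.0601 0.0882] R [[0.997, 0.071, -0.023], [0.074, -0.937, 0.341], [0.003, -0.342, -0.94]] q [-0.27   0.315  1.913  0.377  1.065  1.017] F [-0.1 -0.7 -2.3] w 0.0071
1 0.0 -0.1 0.1 -0.0012 0.0018 -0.0004 0
```

View pics/c7.png

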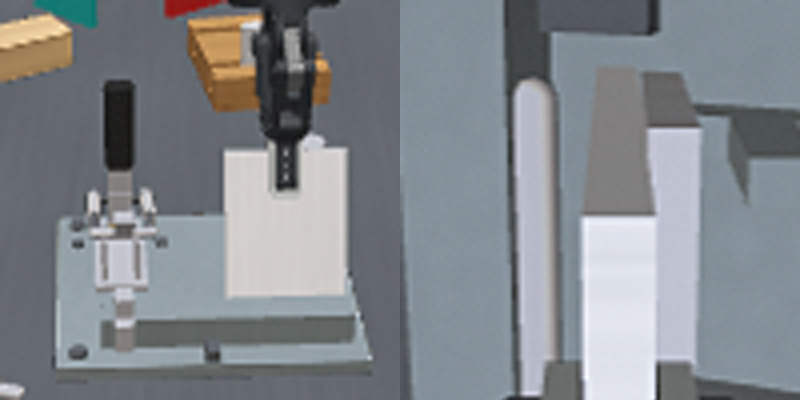

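Request:
{"name": "drive_tool", "arguments": {"motion": "0 0 0 -0.001 0.001 0.003 0; 0 0 0 0 0.001 0.002 0"}}

```text
clock: 7.08
position: [0.4844, 0.0597, 0.0877]
ee_rot: [-0.174, 0.984, 0.038, -0.003]
contact_force: [-5.3, -3.8, 17.4]
width: 0.007
```

```bash
python3 - <<'E'
from h import *
st();plan(tcp_for_plate(0,0),Ryaw(YAW,20),hand=0)
E
```

```text
t 7.08 p [0.4844 0.0597 0.0877] R [[0.997, 0.073, -0.02], [0.076, -0.936, 0.343], [0.006, -0.343, -0.939]] q [-0.272  0.315  1.914  0.381  1.063  1.01 ] F [-5.3 -3.8 17.4] w 0.007
1 -0.1 -0.3 0.3 -0.0016 0.0013 -0.0007 0
```

Request:
{"name": "drive_tool", "arguments": {"motion": "0 -0.3 0.3 -0.0015 0.002 -0.0015 0; 0 0 0 0 0.0015 0 0; 0 0 0 0 0 0 0"}}

```text
clock: 7.45
position: [0.4832, 0.0587, 0.0888]
ee_rot: [-0.177, 0.984, 0.035, -0.006]
contact_force: [-0.1, 1.7, -0.1]
width: 0.0071
```

```bash
python3 - <<'E'
from h import *
st();plan(tcp_for_plate(0,0),Ryaw(YAW,20),hand=0)
snap('wrist','w8');snap('side','s8')
b=cv2.imread('pics/s8.png');b=cv2.resize(b[150:250,225:325],None,fx=4,fy=4,interpolation=cv2.INTER_CUBIC)
c=cv2.imread('pics/w8.png');c=cv2.resize(c[140:280,200:300],None,fx=4,fy=4,interpolation=cv2.INTER_CUBIC)[:400]
cv2.imwrite('pics/c8.png',np.hstack([b,c]))
E
```

```text
t 7.45 p [0.4832 0.0587 0.0888] R [[0.998, 0.066, -0.025], [0.071, -0.935, 0.348], [-0.0, -0.349, -0.937]] q [-0.278  0.316  1.912  0.383  1.073  1.011] F [-0.1  1.7 -0.1] w 0.0071
1 -0.4 -0.0 -0.1 -0.0003 0.0008 0.0006 0
```

View pics/c8.png

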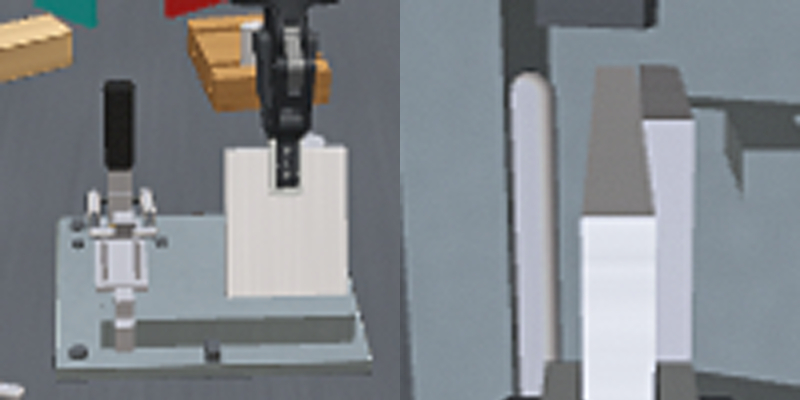

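Request:
{"name": "drive_tool", "arguments": {"motion": "0 0 0 0 0 0 10; 0 0 0 0 0 0 20; 0 0 0 0 0 0 30; 0 0 0 0 0 0 30"}}

```text
clock: 8.05
position: [0.4838, 0.0568, 0.088]
ee_rot: [-0.175, 0.984, 0.035, -0.006]
contact_force: [-1.5, 0.0, -0.3]
width: 0.0256
```

```bash
python3 - <<'E'
from h import *
st()
snap('wrist','w9');snap('side','s9')
b=cv2.imread('pics/s9.png');b=cv2.resize(b[150:250,225:325],None,fx=4,fy=4,interpolation=cv2.INTER_CUBIC)
c=cv2.imread('pics/w9.png');c=cv2.resize(c[140:340,180:330],None,fx=2.7,fy=2.7,interpolation=cv2.INTER_CUBIC)[:400]
c=cv2.resize(c,(400,400));cv2.imwrite('pics/c9.png',np.hstack([b,c]))
E
```

```text
t 8.05 p [0.4838 0.0568 0.088 ] R [[0.997, 0.067, -0.024], [0.071, -0.936, 0.345], [0.0, -0.346, -0.938]] q [-0.279  0.317  1.912  0.379  1.07   1.011] F [-1.5  0.  -0.3] w 0.0256
```

View pics/c9.png

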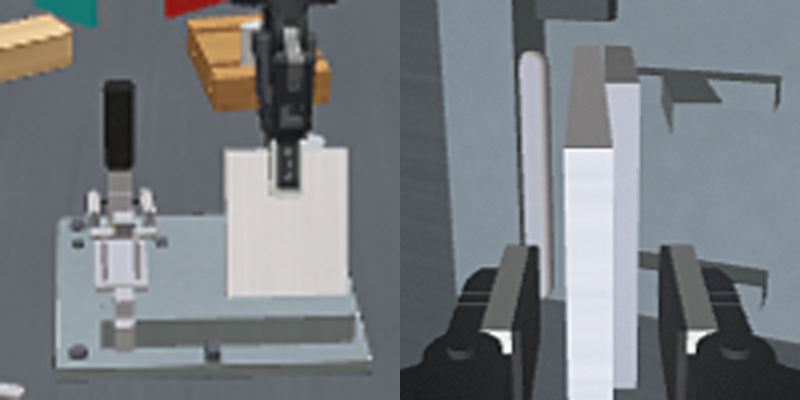

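The plate is flush on the backrest and both fingers are clear of it, so I retract along the tool axis.

Request:
{"name": "drive_tool", "arguments": {"motion": "0 0 0 0 0 -0.025 30; 0 0 0 0 0 -0.035 30; 0 0 0 0 0 -0.04 30; 0 0 0 0 0 -0.04 30; 0 0 0 0 0 0 30"}}

```text
clock: 8.78
position: [0.4867, 0.007, 0.2225]
ee_rot: [-0.175, 0.984, 0.035, -0.007]
contact_force: [-0.4, -0.6, 0.4]
width: 0.0257
```

```bash
python3 - <<'E'
from h import *
st()
snap('wrist','w10');snap('side','s10')
b=cv2.imread('pics/s10.png');b=cv2.resize(b[150:250,225:325],None,fx=4,fy=4,interpolation=cv2.INTER_CUBIC)
c=cv2.imread('pics/w10.png');c=cv2.resize(c,None,fx=.78,fy=1.042)
cv2.imwrite('pics/c10.png',np.hstack([b,cv2.resize(c,(400,400))]))
E
```

```text
t 8.78 p [0.4867 0.007  0.2225] R [[0.997, 0.066, -0.026], [0.071, -0.936, 0.344], [-0.002, -0.345, -0.939]] q [-0.371  0.199  1.691  0.32   1.417  1.054] F [-0.4 -0.6  0.4] w 0.0257
```

View pics/c10.png

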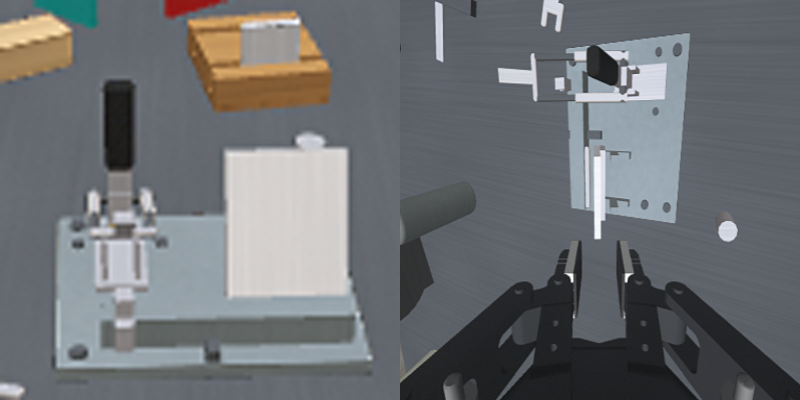

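View pics/w10.png

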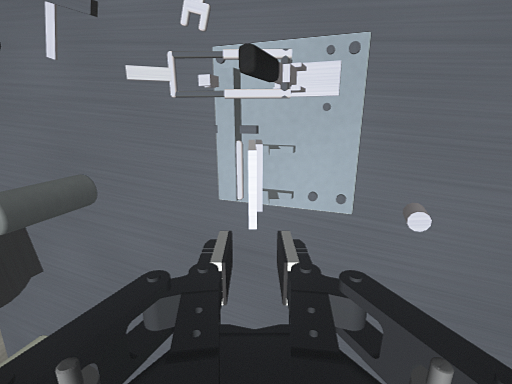

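The plate stands in place and the rack with the offcut is undisturbed. Next I go to the loop's tab, jaws along jig x and camera outboard.

```bash
cat >> h.py <<'E'
def RT(t): return R.from_euler('z',YAW+90,degrees=True)*R.from_euler('x',180,degrees=True)*R.from_euler('y',t,degrees=True)
def hinge(q): return np.array([-30-26*np.cos(q-.157),46+26*np.sin(q-.157)])
E
python3 - <<'E'
from h import *
plan(J([55,95,205]),RT(0),hand=30)
E
```

```text
10 -1.6 -1.6 -8.9 0.0110 -0.0135 0.0065 30; -1.6 -1.6 -8.9 0.0132 -0.0118 0.0058 30; -1.6 -1.6 -8.9 0.0150 -0.0098 0.0051 30; -1.6 -1.6 -8.9 0.0165 -0.0074 0.0044 30; -1.6 -1.6 -8.9 0.0176 -0.0049 0.0038 30; -1.6 -1.6 -8.9 0.0182 -0.0022 0.0032 30; -1.6 -1.6 -8.9 0.0184 0.0006 0.0027 30; -1.6 -1.6 -8.9 0.0182 0.0033 0.0022 30; -1.6 -1.6 -8.9 0.0175 0.0061 0.0019 30; -1.6 -1.6 -8.9 0.0164 0.0087 0.0016 30
```

Request:
{"name": "drive_tool", "arguments": {"motion": "-1.6 -1.6 -8.9 0.011 -0.0135 0.0065 30; -1.6 -1.6 -8.9 0.0132 -0.0118 0.0058 30; -1.6 -1.6 -8.9 0.015 -0.0098 0.005 30; -1.6 -1.6 -8.9 0.0165 -0.0074 0.0044 30; -1.6 -1.6 -8.9 0.0176 -0.0049 0.0038 30; -1.6 -1.6 -8.9 0.0182 -0.0022 0.0032 30; -1.6 -1.6 -8.9 0.0184 0.0006 0.0027 30; -1.6 -1.6 -8.9 0.0182 0.0033 0.0022 30; -1.6 -1.6 -8.9 0.0175 0.006 0.0019 30; -1.6 -1.6 -8.9 0.0164 0.0087 0.0016 30; 0 0 0 0 0 0 30; 0 0 0 0 0 0 30"}}

```text
clock: 10.38
position: [0.5673, 0.1764, 0.1798]
ee_rot: [-0.013, 0.661, 0.75, -0.018]
contact_force: [-0.7, -0.2, 0.3]
width: 0.0255
```

```bash
python3 - <<'E'
from h import *
st()
snap('wrist','w11')
plan(J([55,95,205]),RT(0),hand=30)
E
```

```text
t 10.38 p [0.5673 0.1764 0.1798] R [[-0.127, 0.991, -0.044], [0.992, 0.126, -0.01], [-0.004, -0.045, -0.999]] q [ 0.185  0.36   1.511 -0.002  1.316  0.059] F [-0.7 -0.2  0.3] w 0.0255
1 -2.5 0.3 3.1 -0.0132 0.0138 -0.0257 30
```

View pics/w11.png

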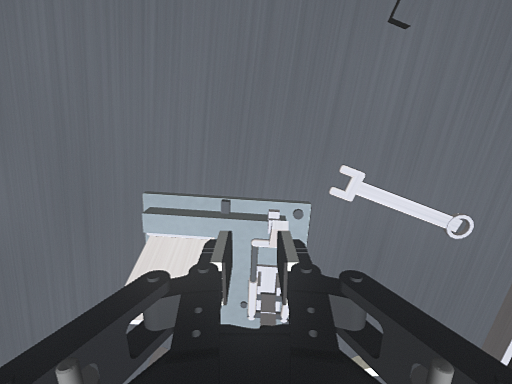

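Request:
{"name": "drive_tool", "arguments": {"motion": "-1.3 0.2 1.6 0.015 0.007 -0.014 40; -1.2 0.1 1.5 0.015 0.007 -0.014 40; 0 0 0 0 0 0 40; 0 0 0 0 0 0 40"}}

```text
clock: 10.92
position: [0.5778, 0.2038, 0.2063]
ee_rot: [-0.001, 0.685, 0.729, -0.002]
contact_force: [0.1, -0.3, 0.3]
width: 0.0338
```

```bash
python3 - <<'E'
from h import *
st()
snap('wrist','w12');snap('side','s12');snap('top','t12')
c=cv2.imread('pics/w12.png');cv2.imwrite('pics/c12.png',cv2.resize(c[150:350,180:350],None,fx=3.5,fy=3.5,interpolation=cv2.INTER_CUBIC)[:600])
E
```

```text
t 10.93 p [0.5778 0.2038 0.2063] R [[-0.062, 0.998, -0.005], [0.998, 0.062, -0.002], [-0.001, -0.005, -1.0]] q [ 2.260e-01  3.490e-01  1.459e+00 -1.000e-03  1.339e+00  1.640e-01] F [ 0.1 -0.3  0.3] w 0.0338
```

View pics/c12.png

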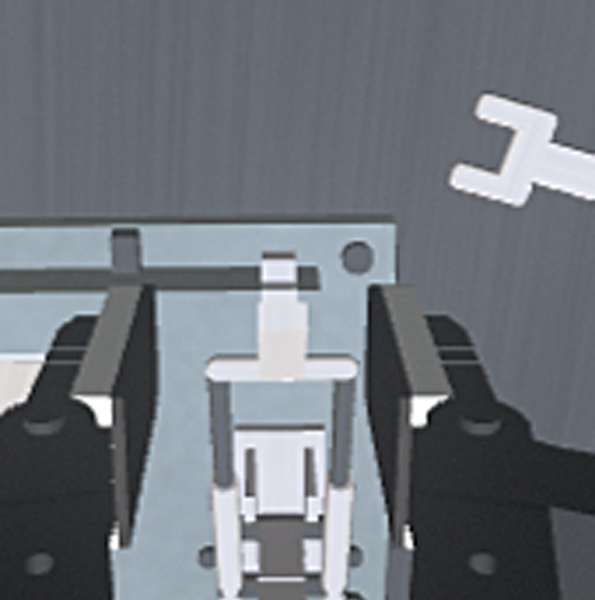

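View pics/s12.png

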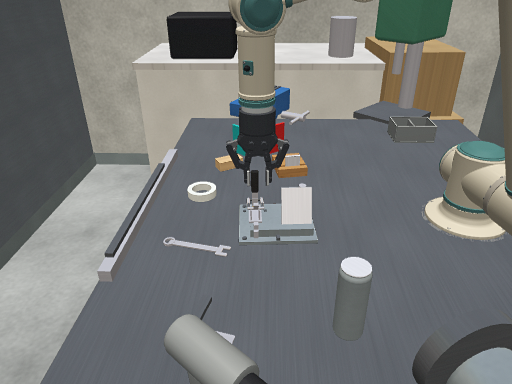

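```bash
python3 - <<'E'
from h import *
W=cloud('wrist','w12')
for u,v in [(242,255),(250,255),(272,255),(280,255),(260,238),(260,244),(260,250),(263,238),(263,246),(260,255),(258,226),(260,230)]:
    print((u,v),toJ(W[v,u]).round(1), np.load('pics/w12.npz')['im'][v,u])
z=.108
print('bar ray z=108',toJ(onplane('wrist','w12',260.6,255.1,z)).round(1),toJ(onplane('wrist','w12',260.6,255.1,.112)).round(1))
# from w4, w5
for tag,uv in (('w4',(97,47)),('w5',(147,58)),('w10',(172,74))):
    print(tag,[toJ(onplane('wrist',tag,*uv,zz)).round(1).tolist() for zz in (.104,.108,.112)])
# handle: black pts in w10
for tag in('w4','w5','w10'):
    im=np.load(f'pics/{tag}.npz')['im'];Wc=toJ(cloud('wrist',tag).reshape(-1,3)).reshape(384,512,3)
    k=(im.max(2)<60)&(abs(Wc[...,0]-55)<20)&(Wc[...,2]>95)&(Wc[...,2]<180)&(abs(Wc[...,1]+30)<40)
    print(tag,k.sum(),np.percentile(Wc[k],[2,50,98],axis=0).round(1).tolist())
    p=Wc[k]
    for lo in range(100,170,10):
        s=p[(p[:,2]>=lo)&(p[:,2]<lo+10)]
        if len(s)>3: print(lo,np.percentile(s[:,1],[5,50,95]).round(1),np.median(s[:,0]).round(1))
E
```

```text
(242, 255) [ 37.8  73.2 111.1] [225 228 238]
(250, 255) [ 45.6  73.3 111.4] [223 226 236]
(272, 255) [ 67.   73.8 112.6] [223 227 236]
(280, 255) [ 74.8  73.5 112.3] [227 230 239]
(260, 238) [ 55.2 103.4 136.2] [220 222 229]
(260, 244) [ 55.1  99.6 140. ] [220 219 224]
(260, 250) [ 55.2  88.2 129.2] [221 218 218]
(263, 238) [ 57.7 103.8 137.2] [222 224 231]
(263, 246) [ 57.7  96.1 136.8] [221 218 220]
(260, 255) [ 55.3  77.4 118.8] [221 218 219]
(258, 226) [54.1 72.9 39.8] [223 225 235]
(260, 230) [56.5 68.  41. ] [175 177 189]
bar ray z=108 [ 56.   71.2 108. ] [ 56.   73.4 112. ]
w4 [[57.6, 75.4, 104.0], [56.8, 73.3, 108.0], [56.1, 71.2, 112.0]]
w5 [[57.9, 76.8, 104.0], [57.0, 73.5, 108.0], [56.1, 70.3, 112.0]]
w10 [[56.5, 77.1, 104.0], [55.9, 74.2, 108.0], [55.3, 71.3, 112.0]]
w4 950 [[45.6, -34.0, 108.4], [52.7, -29.6, 160.3], [63.4, -21.1, 164.2]]
100 [-34.2 -32.9 -24.8] 48.3
110 [-34.1 -33.3 -25.5] 49.2
120 [-34.  -33.2 -25.1] 48.9
130 [-33.8 -33.  -25. ] 49.2
140 [-33.7 -32.8 -24.5] 48.9
150 [-33.5 -32.4 -22.5] 50.0
160 [-32.1 -27.1 -21.3] 55.1
w5 2892 [[45.6, -34.1, 106.9], [53.0, -30.8, 158.6], [62.8, -21.6, 164.3]]
100 [-34.3 -33.7 -25.9] 50.1
110 [-34.2 -33.7 -26.6] 50.7
120 [-34.  -33.5 -25.9] 50.5
130 [-33.8 -33.3 -25.7] 50.7
140 [-33.7 -33.1 -25.6] 50.9
150 [-33.6 -32.7 -24.8] 51.2
160 [-32.3 -27.5 -21.7] 54.8
w10 1109 [[45.6, -34.3, 107.2], [53.7, -32.1, 154.8], [63.1, -21.9, 164.0]]
100 [-34.5 -33.9 -28. ] 51.6
110 [-34.4 -33.8 -29.5] 52.8
120 [-34.1 -33.6 -27.1] 52.1
130 [-34.1 -33.5 -27.8] 52.6
140 [-33.8 -33.4 -28.1] 52.6
150 [-33.7 -33.  -26.3] 51.9
160 [-32.4 -27.8 -22. ] 55.2
```

The wrist rays and depth agree. The handle is upright (q≈1.58), the loop's bar is at jig (55.5, 71.5, 109), and the tab point is at about (55.5, 89.5, 127).

```bash
python3 - <<'E'
from h import *
print(toJ(get_state()['position']))
plan(J([55.5,78.6,157]),RT(20),hand=40)
E
```

```text
[ 52.09680312 134.24602013 206.27390225]
3 -0.1 6.7 -0.2 -0.0185 0.0014 0.0164 40; -0.1 6.7 -0.2 -0.0203 0.0013 0.0142 40; -0.1 6.7 -0.2 -0.0218 0.0012 0.0117 40
```

Request:
{"name": "drive_tool", "arguments": {"motion": "0 6.7 -0.2 -0.0185 0.0014 0.0164 40; 0 6.7 -0.2 -0.02 0.0013 0.0142 40; 0 6.7 -0.2 -0.0218 0.0012 0.0117 40; 0 0 0 0 0 0 40; 0 0 0 0 0 0 40"}}

```text
clock: 11.7
position: [0.5857, 0.1478, 0.1548]
ee_rot: [-0.132, 0.67, 0.72, 0.121]
contact_force: [-0.4, 0.3, 0.1]
width: 0.0339
```

```bash
python3 - <<'E'
from h import *
st();print(toJ(get_state()['position']))
plan(J([55.5,95.7,110]),RT(20),hand=40)
snap('wrist','w13')
E
```

```text
t 11.7 p [0.5857 0.1478 0.1548] R [[-0.067, 0.997, -0.028], [0.933, 0.073, 0.351], [0.352, -0.002, -0.936]] q [-0.083  0.377  1.612  0.377  1.236 -0.296] F [-0.4  0.3  0.1] w 0.0339
[ 55.67162496  77.54002918 154.78989209]
1 -0.1 -0.6 -0.1 0.0012 -0.0001 0.0483 40
```

View pics/w13.png

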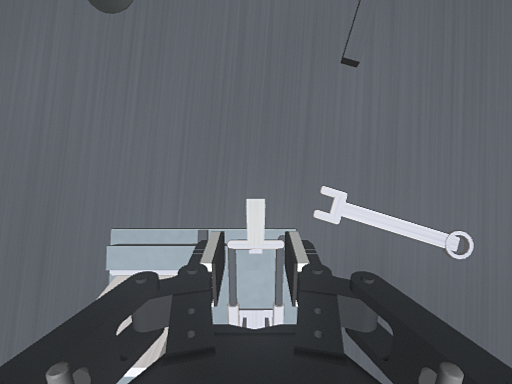

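The tab at (256,223) is centred between the fingers, so I advance.

Request:
{"name": "drive_tool", "arguments": {"motion": "0 -0.3 0 0.0006 0 0.024 40; 0 -0.3 0 0.0006 0 0.024 40; 0 0 0 0 0 0 40"}}

```text
clock: 12.12
position: [0.585, 0.1699, 0.1121]
ee_rot: [-0.126, 0.668, 0.724, 0.118]
contact_force: [-0.1, 0.3, -0.4]
width: 0.0341
```

```bash
python3 - <<'E'
from h import *
st();print(toJ(get_state()['position']))
snap('wrist','w14')
c=cv2.imread('pics/w14.png');cv2.imwrite('pics/c14.png',cv2.resize(c[150:350,180:350],None,fx=3,fy=3,interpolation=cv2.INTER_CUBIC)[:600])
E
```

```text
t 12.12 p [0.585  0.1699 0.1121] R [[-0.076, 0.997, -0.024], [0.937, 0.08, 0.339], [0.34, 0.004, -0.94]] q [-0.039  0.414  1.667  0.383  1.13  -0.297] F [-0.1  0.3 -0.4] w 0.0341
[ 56.5784574   99.65920055 112.09490109]
```

View pics/c14.png

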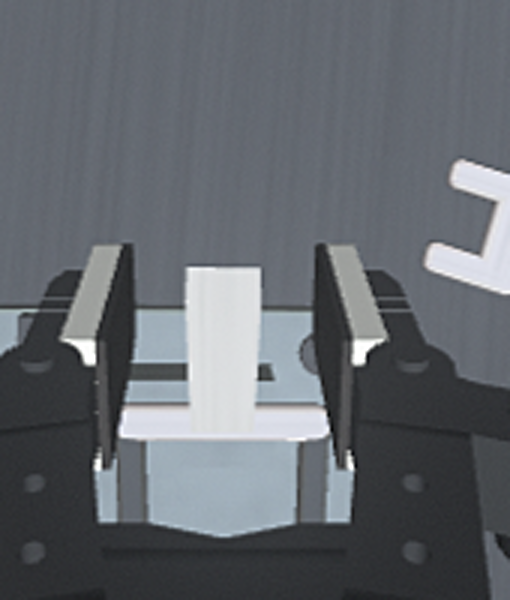

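Request:
{"name": "drive_tool", "arguments": {"motion": "0 0 0 0 0 0 25; 0 0 0 0 0 0 12; 0 0 0 0 0 0 5; 0 0 0 0 0 0 5", "newtons": 40}}

```text
clock: 12.68
position: [0.585, 0.1701, 0.1154]
ee_rot: [-0.125, 0.667, 0.725, 0.119]
contact_force: [-0.6, 0.2, -1.3]
width: 0.0112
```

```bash
python3 - <<'E'
from h import *
st();print(toJ(get_state()['position']))
snap('wrist','w15')
c=cv2.imread('pics/w15.png');cv2.imwrite('pics/c15.png',cv2.resize(c[150:350,180:350],None,fx=3,fy=3,interpolation=cv2.INTER_CUBIC)[:600])
E
```

```text
t 12.68 p [0.585  0.1701 0.1154] R [[-0.079, 0.997, -0.022], [0.937, 0.082, 0.339], [0.339, 0.006, -0.941]] q [-0.039  0.41   1.664  0.382  1.134 -0.296] F [-0.6  0.2 -1.3] w 0.0112
[ 56.56143575  99.7813039  115.43603725]
```

View pics/c15.png

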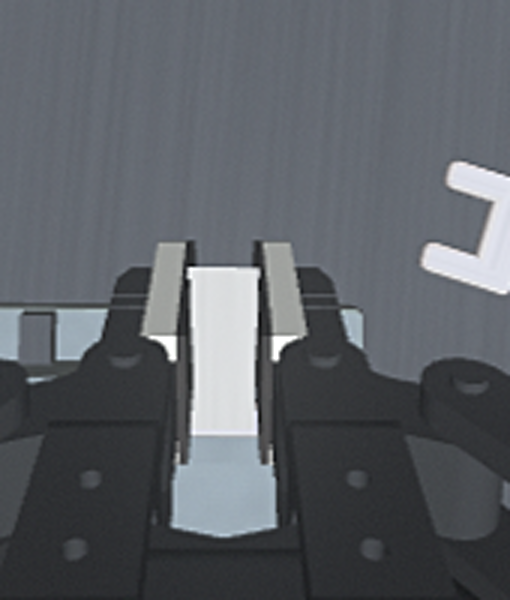

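```bash
cat >> h.py <<'E'
from scipy.optimize import brentq
BREL=np.array([28.3,6.4]); A0=19.6; T0=19.8; XT=56.3
def solve(by,bz,lo=.9,hi=2.15):
    f=lambda q:np.hypot(*(np.array([by,bz])-hinge(q)))-111.3
    try: q=brentq(f,lo,hi)
    except ValueError: return None
    h=hinge(q); a=np.degrees(np.arctan2(bz-h[1],by-h[0])); return q,a
def tabpose(by,bz):
    s=solve(by,bz)
    if s is None: print('no sol',by,bz); return
    q,a=s; r=np.radians(a-A0);c,sn=np.cos(r),np.sin(r)
    o=np.array([BREL[0]*c-BREL[1]*sn,BREL[0]*sn+BREL[1]*c])
    return J([XT,by+o[0],bz+o[1]]),T0+a-A0,q,a
def barnow():
    s=get_state();p=toJ(s['position']);z=JR.inv().apply(Rq(s['ee_rot']).as_matrix()[:,2]);t=np.degrees(np.arctan2(z[1],-z[2]))
    r=np.radians(t-T0);c,sn=np.cos(r),np.sin(r);o=np.array([BREL[0]*c-BREL[1]*sn,BREL[0]*sn+BREL[1]*c])
    print('bar est',(p[1:]-o).round(1),'t',t.round(1),'x',p[0].round(1))
def rowsTab(path,hand=5):
    s=get_state();p=np.array(s['position']);Rc=Rq(s['ee_rot']);out=[]
    for b in path:
        P,t,q,a=tabpose(*b);Rn=RT(t);w=(Rc.inv()*Rn).as_rotvec(degrees=True);tr=Rc.inv().apply(P-p)
        print(b,'q%.2f a%.1f'%(q,a),'| '+' '.join(f'{x:.1f}' for x in w)+' '+' '.join(f'{x:.4f}' for x in tr),f'{hand}');p=P;Rc=Rn
E
python3 - <<'E'
from h import *
barnow()
rowsTab([(74,103),(77,97),(80,90),(83,82),(84,74),(84,66),(83,58),(82,52),(81,47)])
E
```

```text
bar est [ 71.5 109. ] t 19.8 x 56.6
(74, 103) q1.62 a16.3 | 0.2 -3.4 0.6 0.0001 -0.0003 0.0082 5
(77, 97) q1.67 a13.0 | 0.0 -3.3 -0.0 0.0009 -0.0000 0.0082 5
(80, 90) q1.73 a9.3 | 0.0 -3.7 -0.0 0.0010 0.0000 0.0093 5
(83, 82) q1.81 a5.2 | 0.0 -4.1 -0.0 0.0013 -0.0000 0.0104 5
(84, 74) q1.83 a1.1 | -0.0 -4.1 0.0 -0.0001 -0.0000 0.0101 5
(84, 66) q1.84 a-3.0 | 0.0 -4.1 -0.0 -0.0005 -0.0000 0.0101 5
(83, 58) q1.83 a-7.2 | -0.0 -4.2 -0.0 -0.0009 0.0000 0.0101 5
(82, 52) q1.82 a-10.3 | 0.0 -3.1 -0.0 -0.0005 -0.0000 0.0076 5
(81, 47) q1.82 a-12.9 | -0.0 -2.6 -0.0 -0.0003 0.0000 0.0064 5
```

Request:
{"name": "drive_tool", "arguments": {"motion": "0 -3.4 0.3 0 0 0.008 5; 0 -3.3 0 0.001 0 0.008 5; 0 -3.7 0 0.001 0 0.009 5; 0 -4 0 0.0013 0 0.01 5; 0 0 0 0 0 0 5"}}

```text
clock: 13.35
position: [0.5845, 0.1803, 0.0814]
ee_rot: [-0.031, 0.679, 0.732, 0.031]
contact_force: [-1.4, -1.0, -1.6]
width: 0.0107
```

```bash
python3 - <<'E'
from h import *
st();barnow()
snap('wrist','w16');snap('side','s16')
b=cv2.imread('pics/s16.png');b=cv2.resize(b[150:250,225:325],None,fx=4,fy=4,interpolation=cv2.INTER_CUBIC)
c=cv2.imread('pics/w16.png');cv2.imwrite('pics/c16.png',np.hstack([b,cv2.resize(c[150:350,150:350],None,fx=2,fy=2)]))
rowsTab([(84,74),(84,66),(83,58),(82,52),(81,47)])
E
```

```text
t 13.35 p [0.5845 0.1803 0.0814] R [[-0.075, 0.997, -0.003], [0.993, 0.075, 0.088], [0.088, 0.003, -0.996]] q [0.133 0.436 1.659 0.102 1.04  0.007] F [-1.4 -1.  -1.6] w 0.0107
bar est [81.  82.4] t 5.0 x 56.8
(84, 74) q1.83 a1.1 | 0.2 -3.9 -0.0 0.0021 -0.0007 0.0111 5
(84, 66) q1.84 a-3.0 | 0.0 -4.1 -0.0 -0.0005 -0.0000 0.0101 5
(83, 58) q1.83 a-7.2 | -0.0 -4.2 -0.0 -0.0009 0.0000 0.0101 5
(82, 52) q1.82 a-10.3 | 0.0 -3.1 -0.0 -0.0005 -0.0000 0.0076 5
(81, 47) q1.82 a-12.9 | -0.0 -2.6 -0.0 -0.0003 0.0000 0.0064 5
```

View pics/c16.png

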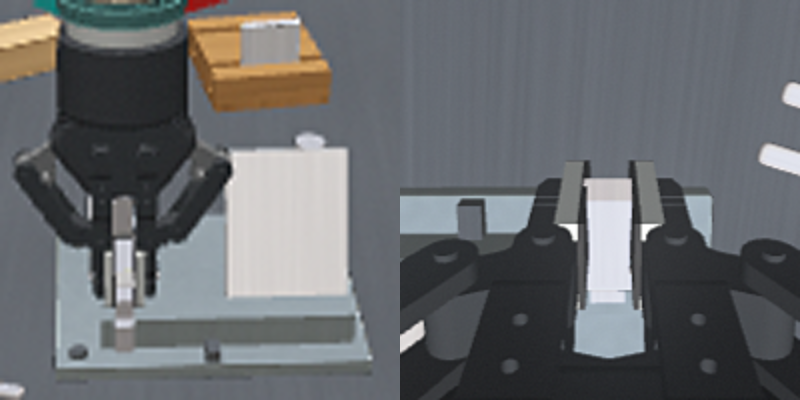

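Request:
{"name": "drive_tool", "arguments": {"motion": "0 -3.9 0 0.0025 -0.0007 0.011 5; 0 -4.1 0 0 0 0.01 5; 0 -4.2 0 -0.0006 0 0.01 5; 0 -3.1 0 -0.0003 0 0.0075 5; 0 0 0 0 0 0 5"}}

```text
clock: 14.08
position: [0.585, 0.1797, 0.0451]
ee_rot: [0.065, 0.682, 0.726, -0.058]
contact_force: [-1.7, -0.6, -2.6]
width: 0.0107
```

```bash
python3 - <<'E'
from h import *
st();barnow()
snap('wrist','w17');snap('side','s17')
b=cv2.imread('pics/s17.png');b=cv2.resize(b[150:250,225:325],None,fx=4,fy=4,interpolation=cv2.INTER_CUBIC)
c=cv2.imread('pics/w17.png');cv2.imwrite('pics/c17.png',np.hstack([b,cv2.resize(c[150:350,150:350],None,fx=2,fy=2)]))
rowsTab([(82,50),(81,46)])
E
```

```text
t 14.07 p [0.585  0.1797 0.0451] R [[-0.062, 0.998, 0.015], [0.983, 0.063, -0.173], [-0.174, 0.004, -0.985]] q [ 0.286  0.509  1.647 -0.2    1.03   0.33 ] F [-1.7 -0.6 -2.6] w 0.0107
bar est [81.6 53.6] t -10.0 x 57.3
(82, 50) q1.84 a-11.3 | 0.1 -1.2 -0.7 0.0010 -0.0012 0.0046 5
(81, 46) q1.83 a-13.4 | 0.0 -2.1 -0.0 -0.0004 -0.0000 0.0052 5
```

View pics/c17.png

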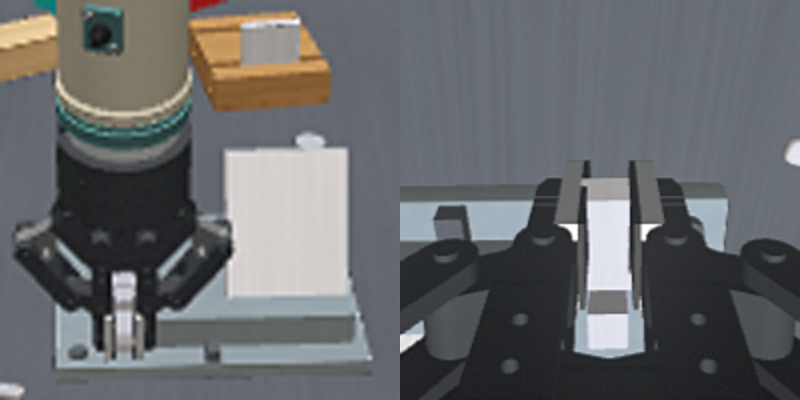

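Request:
{"name": "drive_tool", "arguments": {"motion": "0 -1.2 -0.4 0.001 -0.001 0.0045 5; 0 -2.1 0 0 0 0.0045 5; 0 0 0 0 0 0 5"}}

```text
clock: 14.55
position: [0.5852, 0.1782, 0.0377]
ee_rot: [0.086, 0.679, 0.725, -0.076]
contact_force: [-1.0, 0.6, -2.5]
width: 0.0108
```

```bash
python3 - <<'E'
from h import *
st();barnow()
rowsTab([(81,46),(77,46),(73,46),(69,46)])
W=cloud('wrist','w17');
E
```

```text
t 14.55 p [0.5852 0.1782 0.0377] R [[-0.062, 0.998, 0.021], [0.972, 0.065, -0.226], [-0.227, 0.006, -0.974]] q [ 0.314  0.528  1.645 -0.261  1.036  0.391] F [-1.   0.6 -2.5] w 0.0108
bar est [80.6 47.7] t -13.1 x 57.3
(81, 46) q1.83 a-13.4 | 0.2 -0.1 -0.5 0.0007 -0.0010 0.0016 5
(77, 46) q1.68 a-13.5 | 0.0 -0.1 0.0 -0.0039 -0.0000 0.0009 5
(73, 46) q1.52 a-13.2 | -0.0 0.3 -0.0 -0.0039 0.0000 0.0008 5
(69, 46) q1.35 a-12.5 | 0.0 0.7 0.0 -0.0039 -0.0000 0.0006 5
```

Request:
{"name": "drive_tool", "arguments": {"motion": "0 0 -0.4 0.0005 -0.001 0.002 5; 0 0 0 -0.004 0 0.001 5; 0 0.2 0 -0.004 0 0.001 5; 0 0 0 0 0 0 5"}}

```text
clock: 15.05
position: [0.5854, 0.1747, 0.0365]
ee_rot: [0.081, 0.679, 0.726, -0.07]
contact_force: [-2.7, -0.6, 0.3]
width: 0.0111
```

```bash
python3 - <<'E'
from h import *
st();barnow()
rowsTab([(73,46),(69,46)])
E
```

```text
t 15.05 p [0.5854 0.1747 0.0365] R [[-0.065, 0.998, 0.023], [0.975, 0.069, -0.211], [-0.212, 0.009, -0.977]] q [ 0.301  0.522  1.655 -0.247  1.019  0.369] F [-2.7 -0.6  0.3] w 0.0111
bar est [77.  46.1] t -12.2 x 57.3
(73, 46) q1.52 a-13.2 | 0.4 -0.8 -0.4 -0.0040 -0.0010 0.0013 5
(69, 46) q1.35 a-12.5 | 0.0 0.7 0.0 -0.0039 -0.0000 0.0006 5
```

Request:
{"name": "drive_tool", "arguments": {"motion": "0 -0.6 -0.2 -0.005 -0.0005 0.0013 5; 0 0 0 -0.005 0 0.001 5; 0 0 0 0 0 0 5"}}

```text
clock: 15.42
position: [0.5858, 0.1688, 0.0367]
ee_rot: [0.082, 0.679, 0.727, -0.069]
contact_force: [-1.7, -0.9, -0.8]
width: 0.0108
```

```bash
python3 - <<'E'
from h import *
st();barnow()
snap('wrist','w18');snap('side','s18');snap('top','t18')
b=cv2.imread('pics/t18.png');b=cv2.resize(b[160:260,190:290],None,fx=4,fy=4,interpolation=cv2.INTER_CUBIC)
c=cv2.imread('pics/w18.png');cv2.imwrite('pics/c18.png',np.hstack([b,cv2.resize(c[150:350,150:350],None,fx=2,fy=2)]))
rowsTab([(69,46)])
E
```

```text
t 15.43 p [0.5858 0.1688 0.0367] R [[-0.065, 0.998, 0.026], [0.975, 0.069, -0.212], [-0.213, 0.011, -0.977]] q [ 0.292  0.519  1.662 -0.25   1.012  0.363] F [-1.7 -0.9 -0.8] w 0.0108
bar est [71.1 46.3] t -12.3 x 57.3
(69, 46) q1.35 a-12.5 | 0.6 -0.0 -0.4 -0.0019 -0.0010 0.0007 5
```

View pics/c18.png

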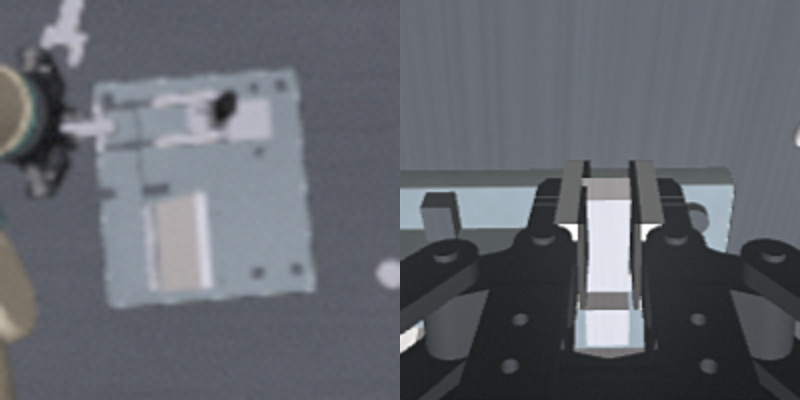

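Request:
{"name": "drive_tool", "arguments": {"motion": "0 0 -0.2 -0.004 -0.0005 0.001 5; 0 0 0 -0.002 0 0.0003 5; 0 0 0 0 0 0 5"}}

```text
clock: 15.95
position: [0.586, 0.1666, 0.0365]
ee_rot: [0.08, 0.679, 0.727, -0.066]
contact_force: [-1.4, 0.0, 0.2]
width: 0.0111
```

```bash
python3 - <<'E'
from h import *
st();barnow()
snap('wrist','w19')
c=cv2.imread('pics/w19.png');cv2.imwrite('pics/c19.png',cv2.resize(c[220:350,190:320],None,fx=4.5,fy=4.5,interpolation=cv2.INTER_CUBIC))
W=toJ(cloud('wrist','w19').reshape(-1,3)).reshape(384,512,3)
for v in range(240,332,4): print(v,[W[v,u].round(1).tolist() for u in (246,254)])
E
```

```text
t 15.95 p [0.586  0.1666 0.0365] R [[-0.066, 0.997, 0.027], [0.977, 0.07, -0.203], [-0.205, 0.013, -0.979]] q [ 0.284  0.516  1.667 -0.243  1.004  0.351] F [-1.4  0.   0.2] w 0.0111
bar est [68.8 45.9] t -11.8 x 57.3
240 [[52.0, 110.9, 52.1], [56.0, 110.0, 51.0]]
244 [[52.0, 109.6, 53.6], [55.9, 110.5, 54.8]]
248 [[52.0, 108.9, 55.8], [55.9, 109.9, 57.2]]
252 [[51.9, 106.8, 56.4], [55.9, 107.4, 57.2]]
256 [[51.9, 103.7, 55.7], [55.9, 104.4, 56.6]]
260 [[51.8, 101.6, 56.3], [55.9, 100.0, 54.7]]
264 [[51.8, 98.0, 55.3], [55.9, 97.8, 55.2]]
268 [[51.7, 94.7, 54.8], [55.9, 94.5, 54.6]]
272 [[51.6, 91.3, 54.1], [55.9, 90.5, 53.4]]
276 [[51.5, 86.2, 51.9], [55.9, 87.3, 53.1]]
280 [[51.5, 83.6, 52.3], [55.8, 83.6, 52.3]]
284 [[51.4, 80.2, 51.9], [55.8, 79.0, 50.9]]
288 [[51.3, 75.1, 50.1], [55.8, 74.8, 49.9]]
292 [[51.2, 70.2, 48.6], [55.8, 71.7, 50.0]]
296 [[51.3, 72.2, 53.2], [55.8, 72.8, 53.8]]
300 [[51.3, 72.4, 56.2], [55.7, 72.3, 56.2]]
304 [[51.3, 71.9, 58.4], [55.7, 71.8, 58.4]]
308 [[51.3, 69.0, 58.7], [55.7, 69.5, 59.2]]
312 [[51.2, 65.1, 58.2], [55.7, 65.3, 58.5]]
316 [[51.1, 61.5, 58.0], [55.7, 61.5, 58.1]]
320 [[51.1, 58.9, 58.7], [55.6, 59.7, 59.4]]
324 [[49.3, -6.9, 13.2], [55.9, -6.9, 13.3]]
328 [[52.9, 121.3, 108.2], [55.9, -5.6, 17.9]]
```

View pics/c19.png

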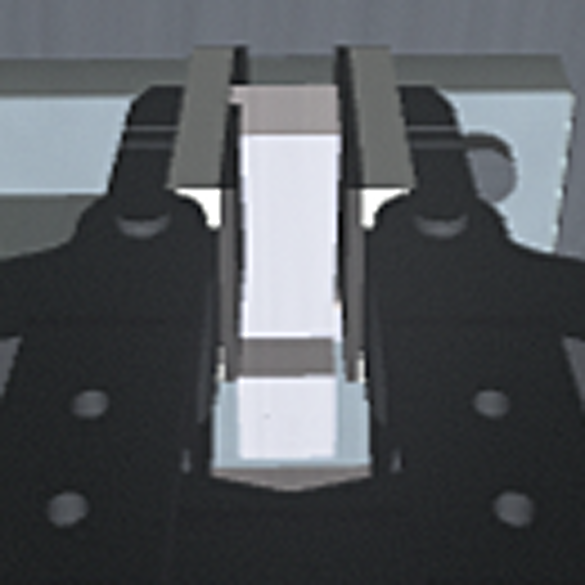

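Hook confirmed: the lip's top is at z≈58 with its front face at y≈72.5, and the loop passes under it with the bar at about (69,46). I release the tab and retract.

Request:
{"name": "drive_tool", "arguments": {"motion": "0 0 0 0 0 0 12; 0 0 0 0 0 0 22; 0 0 0 0 0 0 28; 0 0 0 0 0 -0.02 28; 0 0 0 0 0 -0.035 28; 0 0 0 0 0 -0.05 28; 0 0 0 0 0 -0.05 28; 0 0 0 0 0 0 28"}}

```text
clock: 17.0
position: [0.5861, 0.196, 0.1936]
ee_rot: [0.084, 0.679, 0.726, -0.064]
contact_force: [0.2, 0.3, -0.9]
width: 0.0241
```

```bash
python3 - <<'E'
from h import *
st();print(toJ(get_state()['position']))
snap('wrist','w20');snap('side','s20')
b=cv2.imread('pics/s20.png');b=cv2.resize(b[150:250,225:325],None,fx=4,fy=4,interpolation=cv2.INTER_CUBIC)
c=cv2.imread('pics/w20.png');cv2.imwrite('pics/c20.png',np.hstack([b,cv2.resize(c[180:380,150:350],None,fx=2,fy=2)]))
W=toJ(cloud('wrist','w20').reshape(-1,3)).reshape(384,512,3)
im=np.load('pics/w20.npz')['im']
k=(im.max(2)<60)&(abs(W[...,0]-55)<20)&(W[...,2]>95)&(W[...,2]<180)&(abs(W[...,1]+30)<60)
p=W[k];print(k.sum())
for lo in range(100,170,10):
    s=p[(p[:,2]>=lo)&(p[:,2]<lo+10)]
    if len(s)>3: print(lo,np.percentile(s[:,1],[5,50,95]).round(1))
E
```

```text
t 17.0 p [0.5861 0.196  0.1936] R [[-0.063, 0.997, 0.035], [0.976, 0.069, -0.207], [-0.209, 0.021, -0.978]] q [ 0.332  0.391  1.445 -0.214  1.346  0.318] F [ 0.2  0.3 -0.9] w 0.0241
[ 59.56227557 125.60027762 193.64118949]
418
100 [-39.5 -37.5 -35.8]
110 [-42.1 -39.9 -38.2]
120 [-44.1 -42.2 -40.4]
```

View pics/c20.png

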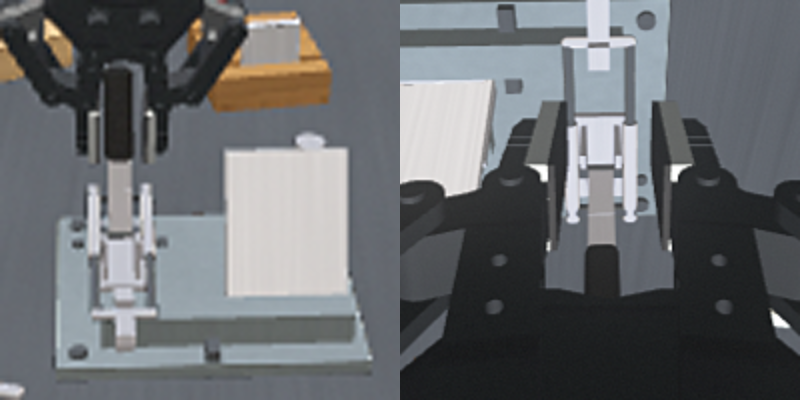

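View pics/w20.png

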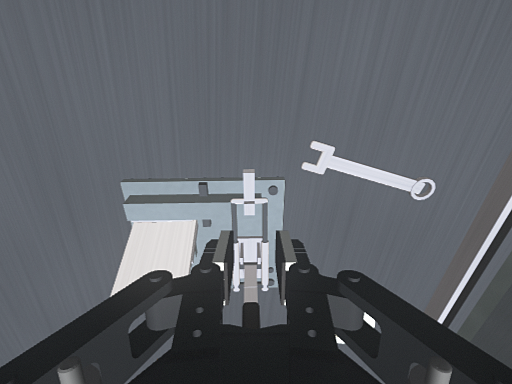

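The lever now stands at q≈1.34, as expected, and the bar is caught at the hook. Next I compute the lever push path with shut fingers.

```bash
cat >> h.py <<'E'
def pushpose(q,r=88,clear=0,k=26.):
    t=-k*q; u=np.array([-np.cos(q),np.sin(q)]);n=np.array([np.sin(q),np.cos(q)])
    tr=np.radians(t);x=np.array([np.cos(tr),np.sin(tr)])
    c=np.array([-30,46])+r*u+(7+clear)*n
    s=-1 if np.degrees(q)+t>=0 else 1
    c=c-s*11*x
    return J([55.5,c[0],c[1]]),t
def rowsPush(qs,hand=0,**kw):
    s=get_state();p=np.array(s['position']);Rc=Rq(s['ee_rot'])
    for q in qs:
        P,t=pushpose(q,**kw);Rn=RT(t);w=(Rc.inv()*Rn).as_rotvec(degrees=True);tr=Rc.inv().apply(P-p)
        print('q%.2f t%.0f'%(q,t),toJ(P).round(0),'| '+' '.join(f'{x:.1f}' for x in w)+' '+' '.join(f'{x:.4f}' for x in tr),hand);p=P;Rc=Rn
E
python3 - <<'E'
from h import *
P,t=pushpose(1.34,clear=22);print(toJ(P),t)
plan(P,RT(t),hand=0,n=5)
rowsPush([1.34,1.2,1.0,.8,.6,.4,.2,.05])
E
```

```text
[ 55.5        -12.87093904 132.01631741] -34.84
5 0.1 -4.5 -0.1 -0.0245 -0.0003 0.0170 0; 0.1 -4.5 -0.1 -0.0230 -0.0003 0.0189 0; 0.1 -4.5 -0.1 -0.0215 -0.0003 0.0206 0; 0.1 -4.5 -0.1 -0.0198 -0.0003 0.0222 0; 0.1 -4.5 -0.1 -0.0179 -0.0003 0.0237 0
q1.34 t-35 [ 55. -34. 127.] | 0.5 -22.7 -0.5 -0.1421 -0.0013 0.0943 0
q1.20 t-31 [ 56. -46. 125.] | -0.0 3.6 -0.0 -0.0084 0.0000 0.0084 0
q1.00 t-26 [ 55. -62. 119.] | 0.0 5.2 0.0 -0.0105 -0.0000 0.0132 0
q0.80 t-21 [ 56. -76. 110.] | -0.0 5.2 -0.0 -0.0089 0.0000 0.0143 0
q0.60 t-16 [ 55. -88.  99.] | 0.0 5.2 -0.0 -0.0072 -0.0000 0.0151 0
q0.40 t-10 [ 56. -98.  85.] | 0.0 5.2 0.0 -0.0054 0.0000 0.0158 0
q0.20 t-5 [  56. -104.   69.] | -0.0 5.2 -0.0 -0.0035 -0.0000 0.0163 0
q0.05 t-1 [  55. -107.   57.] | 0.0 3.9 0.0 -0.0015 -0.0000 0.0124 0
```

Request:
{"name": "drive_tool", "arguments": {"motion": "0 -4.5 0 -0.0245 0 0.017 10; 0 -4.5 0 -0.023 0 0.019 0; 0 -4.5 0 -0.0215 0 0.0206 0; 0 -4.5 0 -0.0198 0 0.0222 0; 0 -4.5 0 -0.018 0 0.0237 0; 0 0 0 0 0 0 0; 0 0 0 0 0 0 0"}}

```text
clock: 17.98
position: [0.5876, 0.0493, 0.1197]
ee_rot: [0.22, 0.649, 0.697, -0.211]
contact_force: [0.2, 0.1, -0.4]
width: 0.0003
```

```bash
python3 - <<'E'
from h import *
st();print(toJ(get_state()['position']))
snap('wrist','w21');snap('side','s21')
b=cv2.imread('pics/s21.png');b=cv2.resize(b[130:250,215:335],(400,400),interpolation=cv2.INTER_CUBIC)
c=cv2.imread('pics/w21.png');cv2.imwrite('pics/c21.png',np.hstack([b,cv2.resize(c[150:384,140:374],(400,400))]))
rowsPush([1.34,1.2,1.0,.8,.6,.4,.2,.05])
E
```

```text
t 17.98 p [0.5876 0.0493 0.1197] R [[-0.06, 0.998, 0.032], [0.812, 0.067, -0.58], [-0.581, -0.008, -0.814]] q [ 0.315  0.5    1.625 -0.63   1.264  0.517] F [ 0.2  0.1 -0.4] w 0.0003
[ 50.29516451 -20.885994   119.69469043]
q1.34 t-35 [ 55. -34. 127.] | -0.5 0.7 -0.0 -0.0149 0.0051 0.0024 0
q1.20 t-31 [ 56. -46. 125.] | -0.0 3.6 -0.0 -0.0084 0.0000 0.0084 0
q1.00 t-26 [ 55. -62. 119.] | 0.0 5.2 0.0 -0.0105 -0.0000 0.0132 0
q0.80 t-21 [ 56. -76. 110.] | -0.0 5.2 -0.0 -0.0089 0.0000 0.0143 0
q0.60 t-16 [ 55. -88.  99.] | 0.0 5.2 -0.0 -0.0072 -0.0000 0.0151 0
q0.40 t-10 [ 56. -98.  85.] | 0.0 5.2 0.0 -0.0054 0.0000 0.0158 0
q0.20 t-5 [  56. -104.   69.] | -0.0 5.2 -0.0 -0.0035 -0.0000 0.0163 0
q0.05 t-1 [  55. -107.   57.] | 0.0 3.9 0.0 -0.0015 -0.0000 0.0124 0
```

View pics/c21.png

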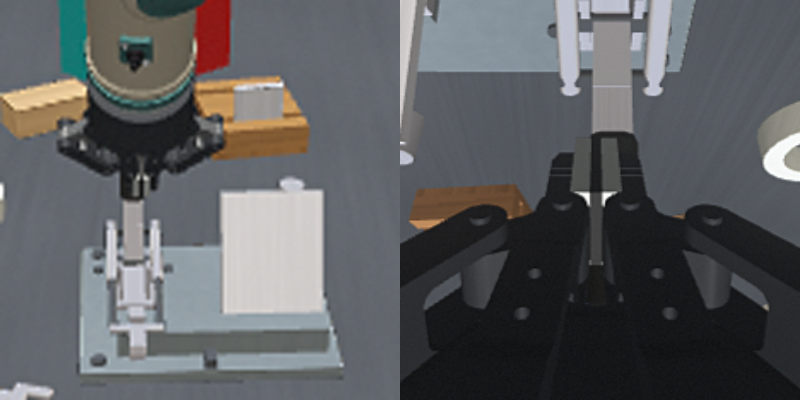

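Request:
{"name": "drive_tool", "arguments": {"motion": "0 0.7 0 -0.0149 0.005 0.0024 0; 0 3.6 0 -0.0084 0 0.0084 0; 0 5.2 0 -0.0105 0 0.013 0; 0 0 0 0 0 0 0"}}

```text
clock: 18.58
position: [0.5989, 0.0088, 0.1239]
ee_rot: [0.162, 0.666, 0.713, -0.15]
contact_force: [0.3, -0.6, 0.2]
width: 0.0003
```

```bash
python3 - <<'E'
from h import *
st();print(toJ(get_state()['position']))
snap('side','s22')
b=cv2.imread('pics/s22.png');cv2.imwrite('pics/c22.png',cv2.resize(b[130:250,215:335],(500,500),interpolation=cv2.INTER_CUBIC))
rowsPush([.85,.7,.55,.4,.2,.05])
E
```

```text
t 18.57 p [0.5989 0.0088 0.1239] R [[-0.061, 0.998, 0.031], [0.9, 0.069, -0.43], [-0.431, 0.002, -0.902]] q [ 0.161  0.436  1.635 -0.487  1.16   0.31 ] F [ 0.3 -0.6  0.2] w 0.0003
[ 58.59709567 -62.07748139 123.85872399]
q0.85 t-22 [ 56. -73. 113.] | 0.0 3.4 -0.2 -0.0058 -0.0032 0.0149 0
q0.70 t-18 [ 55. -82. 105.] | 0.0 3.9 0.0 -0.0060 -0.0000 0.0111 0
q0.55 t-14 [ 55. -91.  95.] | 0.0 3.9 0.0 -0.0050 0.0000 0.0115 0
q0.40 t-10 [ 56. -98.  85.] | 0.0 3.9 0.0 -0.0040 0.0000 0.0119 0
q0.20 t-5 [  56. -104.   69.] | -0.0 5.2 -0.0 -0.0035 -0.0000 0.0163 0
q0.05 t-1 [  55. -107.   57.] | 0.0 3.9 0.0 -0.0015 -0.0000 0.0124 0
```

View pics/c22.png

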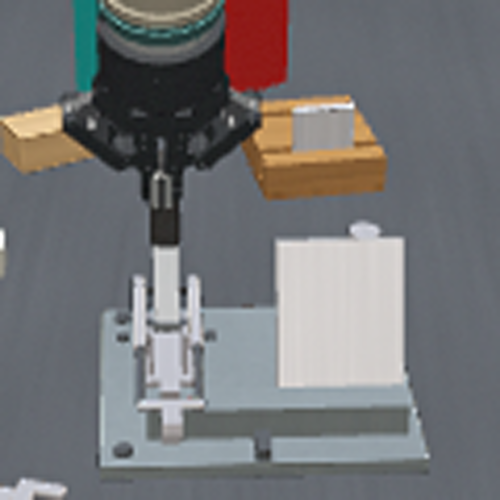

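```bash
python3 - <<'E'
from h import *
snap('wrist','w22');snap('top','t22')
b=cv2.imread('pics/t22.png');b=cv2.resize(b[165:245,190:270],(400,400),interpolation=cv2.INTER_CUBIC)
a=cv2.imread('pics/s22.png');a=cv2.resize(a[195:245,230:280],(400,400),interpolation=cv2.INTER_CUBIC)
cv2.imwrite('pics/c23.png',np.hstack([a,b]))
W=toJ(cloud('side','s22').reshape(-1,3)).reshape(384,512,3)
im=np.load('pics/s22.npz')['im']
k=(abs(W[...,0]-55)<22)&(W[...,1]>40)&(W[...,1]<110)&(W[...,2]>20)
for v in range(195,240,2):
    us=np.where(k[v])[0]
    if len(us): print(v,[(u,W[v,u].round(0).astype(int).tolist()) for u in us[::3]])
E
```

```text
219 [(np.int64(249), [73, 40, 54])]
221 [(np.int64(248), [76, 45, 51]), (np.int64(255), [58, 55, 57]), (np.int64(262), [39, 46, 50])]
223 [(np.int64(248), [76, 51, 49]), (np.int64(255), [58, 64, 57]), (np.int64(262), [39, 51, 48])]
225 [(np.int64(248), [76, 56, 46]), (np.int64(252), [65, 41, 35]), (np.int64(255), [58, 67, 53]), (np.int64(258), [50, 42, 36]), (np.int64(261), [42, 43, 36])]
227 [(np.int64(248), [76, 67, 47]), (np.int64(251), [68, 67, 47]), (np.int64(254), [61, 71, 49]), (np.int64(257), [53, 76, 52]), (np.int64(260), [45, 66, 46]), (np.int64(263), [37, 66, 46])]
229 [(np.int64(250), [71, 57, 34]), (np.int64(253), [63, 58, 34]), (np.int64(256), [56, 86, 54]), (np.int64(259), [47, 58, 34]), (np.int64(262), [40, 59, 34])]
231 [(np.int64(250), [71, 55, 26]), (np.int64(253), [63, 57, 28]), (np.int64(256), [56, 98, 55]), (np.int64(259), [47, 55, 26]), (np.int64(262), [40, 53, 24])]
233 [(np.int64(250), [71, 57, 21]), (np.int64(254), [61, 105, 54]), (np.int64(257), [54, 106, 55]), (np.int64(260), [45, 61, 23]), (np.int64(264), [35, 59, 22])]
```

View pics/c23.png

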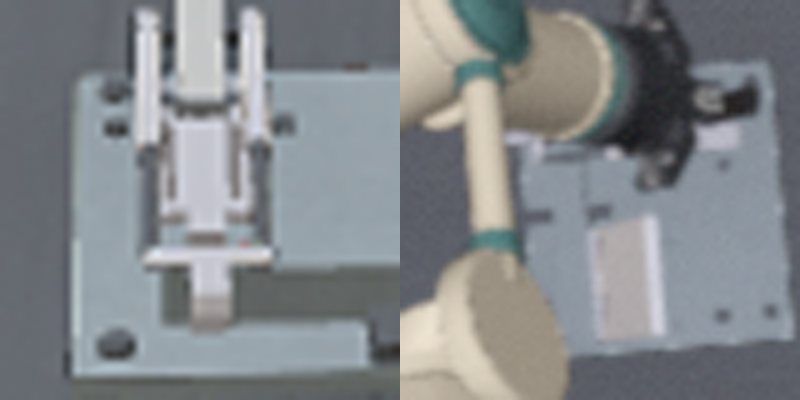

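View pics/w22.png

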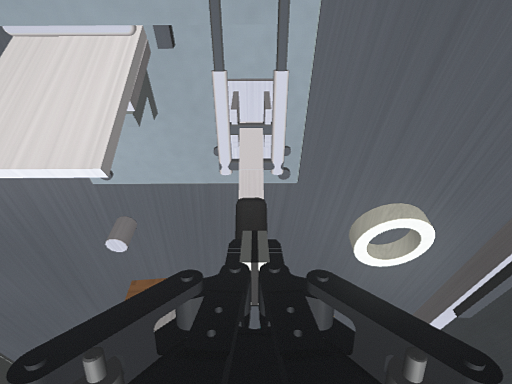

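The lip (z≈57, front y≈67) has moved with the bar (y≈64, z≈44) still under it, so the loop is hooked and pulling the jaw. I continue the push.

Request:
{"name": "drive_tool", "arguments": {"motion": "0 3.4 0 -0.0058 -0.003 0.0149 0; 0 3.9 0 -0.006 0 0.0115 0; 0 3.9 0 -0.005 0 0.012 0; 0 0 0 0 0 0 0"}}

```text
clock: 19.23
position: [0.5994, -0.0145, 0.094]
ee_rot: [0.091, 0.673, 0.73, -0.084]
contact_force: [-0.9, 0.2, -0.6]
width: -0.0001
```

```bash
python3 - <<'E'
from h import *
st();print(toJ(get_state()['position']))
rowsPush([.5,.35,.2,.05,0])
E
```

```text
t 19.23 p [ 0.5994 -0.0145  0.094 ] R [[-0.079, 0.997, 0.021], [0.966, 0.081, -0.245], [-0.246, 0.001, -0.969]] q [ 0.009  0.423  1.674 -0.288  1.044  0.073] F [-0.9  0.2 -0.6] w -0.0001
[ 57.39111995 -85.35514806  94.00789083]
q0.50 t-13 [ 56. -93.  92.] | 0.2 1.2 0.4 -0.0070 -0.0020 0.0040 0
q0.35 t-9 [ 55. -99.  81.] | 0.0 3.9 0.0 -0.0036 -0.0000 0.0120 0
q0.20 t-5 [  56. -104.   69.] | -0.0 3.9 0.0 -0.0026 0.0000 0.0122 0
q0.05 t-1 [  55. -107.   57.] | 0.0 3.9 0.0 -0.0015 -0.0000 0.0124 0
q0.00 t-0 [  56. -107.   53.] | 0.0 1.3 0.0 -0.0004 0.0000 0.0041 0
```

Request:
{"name": "drive_tool", "arguments": {"motion": "0 1.2 0.2 -0.006 -0.0015 0.004 0; 0 3.9 0 -0.004 0 0.012 0; 0 3.9 0 -0.0026 0 0.0122 0; 0 0 0 0 0 0 0"}}

```text
clock: 19.73
position: [0.5998, -0.0294, 0.0696]
ee_rot: [0.034, 0.676, 0.736, -0.03]
contact_force: [-0.1, -0.7, -0.2]
width: -0.0004
```

```bash
python3 - <<'E'
from h import *
st();print(toJ(get_state()['position']))
snap('wrist','w24');snap('side','s24')
b=cv2.imread('pics/s24.png');b=cv2.resize(b[130:250,215:335],(400,400),interpolation=cv2.INTER_CUBIC)
c=cv2.imread('pics/w24.png');cv2.imwrite('pics/c24.png',np.hstack([b,cv2.resize(c[0:384,:],(400,300))[:400]] if False else [b,cv2.resize(c,(533,400))[:,:400]]))
rowsPush([.2,.1,0])
E
```

```text
t 19.73 p [ 0.5998 -0.0294  0.0696] R [[-0.085, 0.996, 0.009], [0.992, 0.086, -0.089], [-0.09, 0.002, -0.996]] q [-0.111  0.438  1.691 -0.105  0.996 -0.141] F [-0.1 -0.7 -0.2] w -0.0004
[  56.74236858 -100.27340122   69.6025781 ]
q0.20 t-5 [  56. -104.   69.] | 0.2 -0.0 0.8 -0.0046 -0.0017 0.0012 0
q0.10 t-3 [  55. -106.   61.] | -0.0 2.6 0.0 -0.0012 -0.0000 0.0082 0
q0.00 t-0 [  56. -107.   53.] | 0.0 2.6 0.0 -0.0008 0.0000 0.0083 0
```

View pics/c24.png

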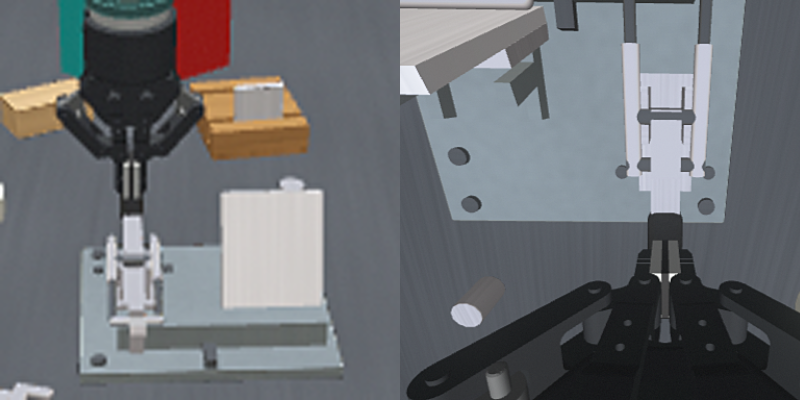

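Request:
{"name": "drive_tool", "arguments": {"motion": "0 0 0.4 -0.003 -0.0015 0.004 0; 0 2.5 0 -0.0012 0 0.0085 0; 0 2.5 0 -0.0008 0 0.0085 0; 0 0 0 0 0 0.004 0"}}

```text
clock: 20.32
position: [0.6001, -0.0319, 0.0526]
ee_rot: [0.004, 0.676, 0.737, 0.001]
contact_force: [-9.9, -0.3, 33.6]
width: -0.0002
```

```bash
python3 - <<'E'
from h import *
st();print(toJ(get_state()['position']))
E
```

```text
t 20.32 p [ 0.6001 -0.0319  0.0526] R [[-0.086, 0.996, 0.007], [0.996, 0.086, -0.003], [-0.004, 0.007, -1.0]] q [-0.168  0.457  1.704 -0.002  0.973 -0.253] F [-9.9 -0.3 33.6] w -0.0002
[  56.78631166 -102.7246676    52.64561397]
```

It reads 34 N at z≈53, so the lever is on its stop. I back off and check.

Request:
{"name": "drive_tool", "arguments": {"motion": "0 0 0 0 0 -0.01 0; 0 0 0 0 0 -0.03 0; 0 0 0 0 0 -0.05 0; 0 0 0 0 0 -0.05 0; 0 0 0 0 0 -0.04 0; 0 0 0 0 0 0 0"}}

```text
clock: 21.08
position: [0.598, -0.0281, 0.2392]
ee_rot: [0.005, 0.674, 0.738, -0.0]
contact_force: [-0.2, -0.9, -0.4]
width: 0.0002
```

```bash
python3 - <<'E'
from h import *
st()
snap('wrist','w25');snap('side','s25')
b=cv2.imread('pics/s25.png');b=cv2.resize(b[155:245,230:320],(400,400),interpolation=cv2.INTER_CUBIC)
c=cv2.imread('pics/w25.png');cv2.imwrite('pics/c25.png',np.hstack([b,cv2.resize(c[0:256,100:356],(400,400))]))
W=toJ(cloud('wrist','w25').reshape(-1,3)).reshape(384,512,3);im=np.load('pics/w25.npz')['im']
k=(im.max(2)<60)&(abs(W[...,0]-55)<12)&(W[...,1]>-155)&(W[...,1]<-75)&(W[...,2]<90)&(W[...,2]>30)
p=W[k];print('handle',len(p))
for lo in range(-150,-75,15):
    s=p[(p[:,1]>=lo)&(p[:,1]<lo+15)]
    if len(s): print(lo,np.median(s,0).round(1))
# clamp bar & plate
k=(W[...,0]>-90)&(W[...,0]<-20)&(W[...,2]>28)&(W[...,2]<36)&(W[...,1]>5)&(W[...,1]<60)
print('bar/jaw y',np.percentile(W[k][:,1],[2,10,50,90]).round(1) if k.any() else None)
k=(abs(W[...,0]+52)<60)&(W[...,2]>105)&(W[...,2]<125)
print('plate top',np.percentile(W[k],[2,50,98],axis=0).round(1) if k.any() else None)
Ws=toJ(cloud('side','s25').reshape(-1,3))
k=(abs(Ws[:,0]+52)<55)&(Ws[:,1]>-40)&(Ws[:,1]<28)&(Ws[:,2]>40)&(Ws[:,2]<122);q=Ws[k]
print('plate side',np.percentile(q,[1,50,99],axis=0).round(1)); A=np.polyfit(q[:,2],q[:,1],1);print('lean',np.degrees(np.arctan(-A[0])).round(1), 'front y at z65',np.polyval(A,65).round(1), 'yawfit',np.polyfit(q[:,0],q[:,1]-np.polyval(A,q[:,2]),1))
k=(abs(Ws[:,0]-55)<5)&(Ws[:,1]>45)&(Ws[:,1]<80)&(Ws[:,2]>50);print('lip',np.percentile(Ws[k],[2,50,98],axis=0).round(1))
E
```

```text
t 21.07 p [ 0.598  -0.0281  0.2392] R [[-0.09, 0.996, 0.007], [0.996, 0.09, -0.007], [-0.007, 0.006, -1.0]] q [-0.16   0.303  1.445 -0.006  1.385 -0.249] F [-0.2 -0.9 -0.4] w 0.0002
handle 552
-150 [  55.7 -139.2   52.7]
-135 [  55.5 -127.4   53. ]
-120 [  55.3 -112.8   53. ]
-105 [ 53.8 -99.1  52.6]
-90 [ 55.4 -84.1  52.2]
bar/jaw y [20.1 22.5 31.2 49. ]
plate top [[-93.  -17.8 105.8]
 [-53.5 -12.3 116.3]
 [-14.4  -5.9 118.7]]
plate side [[-93.1 -15.1  41.2]
 [-53.    3.1  79.6]
 [-13.4  19.2 117.2]]
lean 19.9 front y at z65 8.2 yawfit [-0.00600896 -0.31861794]
lip [[52.3 50.8 52.6]
 [55.2 61.4 57. ]
 [57.9 71.2 58.3]]
```

View pics/c25.png

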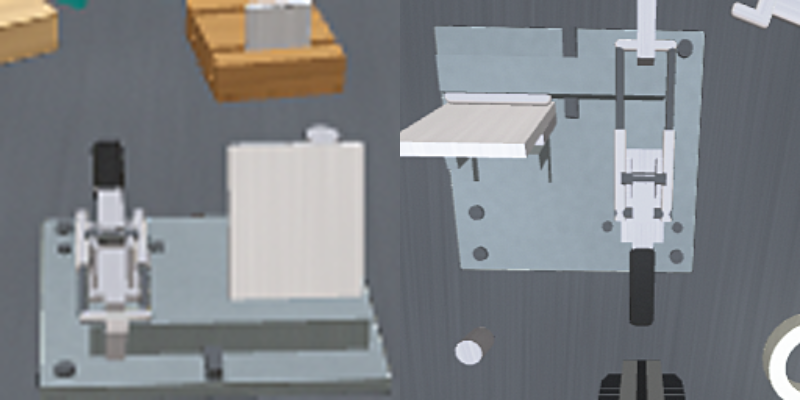

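View pics/s25.png

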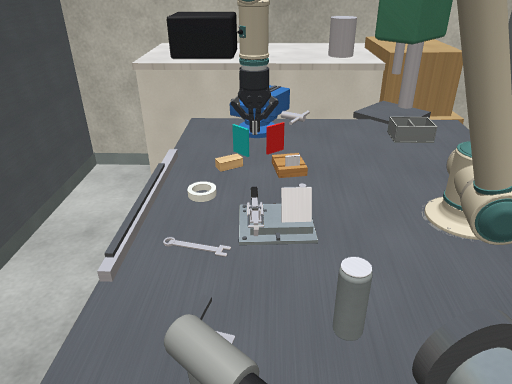

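```bash
python3 - <<'E'
from h import *
for n,t in (('wrist','w12'),('wrist','w25'),('side','s10'),('side','s25')):
    W=toJ(cloud(n,t).reshape(-1,3))
    k=(abs(W[:,0]-55.5)<5)&(W[:,2]>55)&(W[:,2]<61)&(W[:,1]>35)&(W[:,1]<80); print(t,'lip top y',k.sum(),np.percentile(W[k][:,1],[2,50,98]).round(1) if k.sum() else '')
    k=(W[:,0]>-90)&(W[:,0]<-20)&(W[:,2]>34)&(W[:,2]<40)&(W[:,1]>22)&(W[:,1]<70); print('  beam',k.sum(),np.percentile(W[k][:,1],[2,50,98]).round(1) if k.sum() else '')
    k=(W[:,0]>0)&(W[:,0]<35)&(W[:,2]>33)&(W[:,2]<40)&(W[:,1]>15)&(W[:,1]<80); print('  beam2',k.sum(),np.percentile(W[k][:,1],[2,50,98]).round(1) if k.sum() else '')
def proj(name,tag,p):
    K,T=c2w(name,tag);q=np.linalg.inv(T)@np.append(p,1);return np.round((K[0,0]*q[0]/-q[2]+K[0,2],-K[1,1]*q[1]/-q[2]+K[1,2]),1)
print('clamp bar top in w25 px',proj('wrist','w25',J([-15,26,32])),proj('wrist','w25',J([-15,36,32])))
c=cv2.imread('pics/w25.png');cv2.imwrite('pics/c26.png',cv2.resize(c[10:150,110:290],None,fx=4,fy=4,interpolation=cv2.INTER_CUBIC))
E
```

```text
w12 lip top y 45 [68.1 71.5 73.6]
  beam 965 [39.  51.9 62.8]
  beam2 342 [38.6 51.2 62.8]
w25 lip top y 286 [48.9 62.2 79.2]
  beam 1499 [29.2 41.1 52.8]
  beam2 719 [29.3 41.2 52.6]
s10 lip top y 14 [60.6 67.7 75.7]
  beam 147 [22.8 50.4 63.8]
  beam2 76 [40.8 53.  63.8]
s25 lip top y 18 [50.8 60.  70. ]
  beam 144 [24.1 43.  56.3]
  beam2 75 [30.6 46.  56.1]
clamp bar top in w25 px [195.5  63.1] [195.1  53.6]
```

View pics/c26.png

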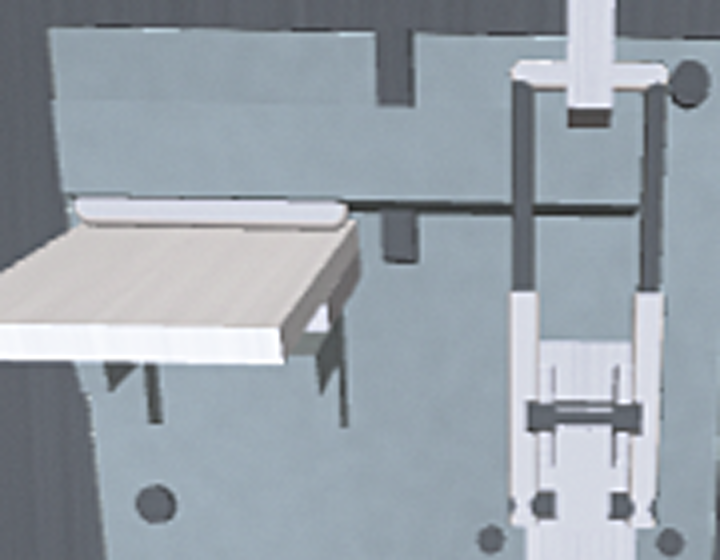

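Between w12 and w25 the jaw moved about 10 mm, inside the 9–11.5 mm pinching range. The lever lies flat, the bar is under the hook, and the clamping bar rests on the plate. I hand it in.

```bash
python3 -c "
from rig import sign_off
print(sign_off())"
```

```text
the job is handed in; nothing more can be done
None
```

The plate is in the jig and clamped, and the job was handed in at about 21 s with the arm well clear of everything. I took the taller grey plate from the rack, stood it in the foot gap against the backrest and let go. Then I took the loop by its tab, passed the bar outside and under the hook's lip, let go, and pushed the lever onto its stop. The contact force there was about 34 N.

Last checks, all in jig coordinates and taken just before handing in:
- **Lever:** the handle lies flat with its upper side at z≈53 mm, so it is shut and stayed there after I let go.
- **Jaw:** it moved about 10 mm, within the 9 to 11.5 mm pinching range. The clamping bar rests on the plate and the loop's bar is under the lip.
- **Plate:** it leans 19.9° and its front face at z=65 is at y≈8.2 mm, against 8.3 mm expected.
- **Other things:** those visible in the last side picture look undisturbed.

**Disagreement:** the base outline and the backrest differed by about 2 mm in jig x, so I used a value between them. The plate is therefore centred on the backrest only to about 1 mm.

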